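# Fetch the punch from behind the cartridges

### The arm

A 6-joint arm with a two-finger parallel gripper is mounted at the origin on the work surface. World frame = base frame: x ahead of the robot, y to its left, z up, the work surface at z = 0. Lengths are in m, angles in degrees, forces in N, time in s.
With the tool pointing down it reaches from about 0.35 to 0.875 m from the base axis. Payload 4.2 kg.
Tool frame: the origin (TCP) lies midway between the tips of the shut fingers; the grasp point (between the pads) lies 19 mm behind it; z points along the fingers, y is the direction in which the jaws open and shut (so a half turn about z gives the same grasp; the last joint's range is limited). The gripper opens to 87 mm and grips with 3 to 60 N. Pads are 19 mm wide; open, the fingers measure 117 mm over their backs; the gripper's body (75 mm by 190 mm) begins 51 mm behind the grasp point.
Start: joints at [-54.397, 22.042, 0.453, 0, -68.411, -14.817], TCP at [0.222, -0.584, 0.223] pointing down, gripper open.
Joint ranges: [-179.83, 179.83], [-69.29, 118.12], [-61.27, 80.66], [-181.25, 117.63], [-171.15, -9.14], [-177.46, 177.46]. Speed limits (degrees/s): [159.86, 159.86, 180, 180, 180, 180].

### API

Orientations are given as a 3x3 rotation matrix whose columns are the frame's x, y, z axes.
In Python, from station import sense, capture, calibration, finish_job gives the robot as it stands.
- The arm moves only by the tool carry_out, never from a script. Its argument "commands" is one flat list of numbers, 6 for each row, row after row: the shift along the tool's x, y, z in mm, then the turn, a rotation vector about the tool's x, y, z in rad. A call has 1 to 5 rows; each row shifts and turns the pose as measured when the row begins, along the tool's axes as they then stand; what a row does not reach is not made up. A row lasts 1/8 s, in which the tool goes at most 62.5 mm and 10.7 degrees, less where a joint would pass 70% of its speed; a pose out of reach is approached as far as the arm can. A call is refused whole if a number of a shift passes 62.5 or a number of a turn 0.188, either way. A call with a gripper value outside its range is refused whole. "grip" is the finger opening in mm, from 0 to 87, set as the call begins (left out, the last holds). The fingers move at their own pace and stop on an object; the grip force is fixed at half the most. Time passes only in rows, so rows that do not move let the fingers close. It gives the time, the measured TCP pose, the force and the opening at its end, in the units of the state.
- sense(): the state, without advancing time (a new reading comes with each control period).
- capture(name): name is "side" or "top" or "wrist"; returns the picture (480x640x3 uint8, red, green, blue); there is no depth.
- calibration(name): a dict with "fx", "fy", "cx", "cy" (pixels), "rvec" (rotation vector, rad) and "tvec" (3), from world to camera coordinates, as OpenCV has them. Camera axes: x right, y down, z forward; pixel columns grow to the right and rows downward; lengths in m; the calibration is good to about 2 mm. A picture is of the moment at which its call begins: read the wrist's pose just before it. calibration takes no time and is no camera call; for the wrist camera it gives the pose at the moment of the call.
- finish_job(): hands the job in, once; it reports no verdict.
The state is a dict: "time_s": time; "joints": joint angles; "joint_velocities": joint speeds; "effort": joint torques, N m; "tcp_pos": TCP position; "ee_rot": TCP orientation; "wrist_force": force on the tool from outside, world axes, zero at the start; "moment": the same for the moment, N m; "gripper_width": opening from 0.0 (shut) to 1.0 (fully open).
Only numpy, scipy, OpenCV 4.12 (cv2) and the standard library are available. Lean on these libraries where they do the work, as an engineer would, in place of code of your own. Each camera call takes 0.05 s, during which the arm holds its last target.

### The job

Clear the two sealant cartridges out of the black tray and stand them both upright on the grey rubber mat; while they wait there, fetch the steel punch from behind them and lay it centred along the length of the cork pad. Then stand each cartridge back upright in the middle of the seat in the tray that has the colour of its cap. Leave the yellow nozzle cap and the white plunger disc where they are, and do not knock anything over.

Things in the scene. Friction and masses are not known exactly. Their poses are not given: they have to be found in the camera images.
- red_cartridge: sealant cartridge standing upright: white round barrel 46 mm diameter and 78 mm high with a red ring near its foot, above it a red cap 26 mm diameter; 104 mm high in all, about 0.16 kg. Origin: centre of its underside; z up along its axis
- blue_cartridge: sealant cartridge standing upright: white round barrel 46 mm diameter and 78 mm high with a blue ring near its foot, above it a blue cap 26 mm diameter; 104 mm high in all, about 0.16 kg. Origin: centre of its underside; z up along its axis
- punch: steel cartridge punch lying flat, 140 mm long in all, 0.13 kg: square handle 16 x 16 mm, 100 mm long, then a round tapering point 40 mm long. Origin: middle of its whole length, at its underside; x along it towards the point (handle from x = -70 to +30 mm, a good grip and balance point is at x = -13 mm). It lies on the tray's floor roughly along the tray's y, 46 mm beyond the centre line of the two seats (tray's +x), too close behind the cartridges for a hand
- red_seat: fixed flat red seat plate on the tray's floor, 60 mm along its x, 76 mm along its y, 3 mm thick; at the start the red-capped cartridge stands on it, near its middle. Origin: centre of its underside, so its top is 3 mm higher; x, y parallel to the tray's. The blue seat is beside it, 84 mm centre to centre along the tray's y
- blue_seat: fixed flat blue seat plate on the tray's floor, 60 mm along its x, 76 mm along its y, 3 mm thick; at the start the blue-capped cartridge stands on it, near its middle. Origin: centre of its underside, so its top is 3 mm higher; x, y parallel to the tray's. The red seat is beside it, 84 mm centre to centre along the tray's y
- tray: shallow black plastic tray fixed to the shelf, 230 mm along its x (away from the robot), 260 mm along its y, 25 mm high, walls and floor 4 mm thick. Origin: centre of its underside, at shelf height (z = 0)
- mat: grey rubber mat fixed flat on the shelf beside the tray, 200 mm along its x, 120 mm along its y, 4 mm thick. Origin: centre of its underside (top 4 mm higher)
- cork_pad: brown cork pad fixed flat on the shelf at the tray's other side, 180 mm along its x, 70 mm along its y, 6 mm thick. Origin: centre of its underside (top 6 mm higher)
- nozzle_cap: loose yellow nozzle cap, a cone 24 mm diameter at its foot and 42 mm high, standing in one robot-side corner of the tray; must stay. Origin: centre of its underside
- plunger_disc: loose white plunger disc, 28 mm diameter, 16 mm high, lying in the other robot-side corner of the tray; must stay. Origin: centre of its underside

How it is judged (in metres and radians):
On the way, in this order (a step that is already met when the one before it is completed fails the run):
1. both cartridges stand released on the rubber mat (x of red_cartridge in the frame of mat between -0.09 and 0.09 m and y of red_cartridge in the frame of mat between -0.055 and 0.055 m and z of each of red_cartridge, blue_cartridge in the frame of mat below 0.01 m and angle between each of red_cartridge, blue_cartridge's own z axis and vertical below 0.12 rad and linear speed of each of red_cartridge, blue_cartridge below 0.02 m/s and contact force between the fingers and red_cartridge below 0.2 N and x of blue_cartridge in the frame of mat between -0.09 and 0.09 m and y of blue_cartridge in the frame of mat between -0.055 and 0.055 m and contact force between the fingers and blue_cartridge below 0.2 N), for 0.2 s.
2. the punch lies released along the cork pad while both cartridges wait on the mat (horizontal distance between punch and cork_pad below 0.015 m and z of punch in the frame of cork_pad below 0.012 m and angle between the x axis of punch and the x axis of cork_pad, either way round below 0.2 rad and linear speed of punch below 0.02 m/s and contact force between the fingers and punch below 0.2 N and x of red_cartridge in the frame of mat between -0.09 and 0.09 m and y of red_cartridge in the frame of mat between -0.055 and 0.055 m and z of each of red_cartridge, blue_cartridge in the frame of mat below 0.01 m and angle between each of red_cartridge, blue_cartridge's own z axis and vertical below 0.12 rad and x of blue_cartridge in the frame of mat between -0.09 and 0.09 m and y of blue_cartridge in the frame of mat between -0.055 and 0.055 m), for 0.2 s.
At the end, for the whole second after the job is handed in: Each cartridge upright within 13 mm of the middle of the seat of its cap's colour; punch on the cork pad, middle within 15 mm of the pad's, within 0.2 rad of its length; nozzle cap and plunger disc within 15 mm of their start, cap upright; all released and at rest (horizontal distance between punch and cork_pad below 0.015 m and z of punch in the frame of cork_pad below 0.012 m and angle between the x axis of punch and the x axis of cork_pad, either way round below 0.2 rad and linear speed of each of punch, red_cartridge, blue_cartridge below 0.02 m/s and contact force between the fingers and punch below 0.2 N and horizontal distance between red_cartridge and red_seat below 0.013 m and z of red_cartridge in the frame of red_seat below 0.008 m and angle between each of red_cartridge, blue_cartridge's own z axis and vertical below 0.12 rad and contact force between the fingers and red_cartridge below 0.2 N and horizontal distance between blue_cartridge and blue_seat below 0.013 m and z of blue_cartridge in the frame of blue_seat below 0.008 m and contact force between the fingers and blue_cartridge below 0.2 N and distance of each of nozzle_cap, plunger_disc from where it was at the start of the episode below 0.015 m and angle between nozzle_cap's own z axis and vertical below 0.3 rad); the robot touches nothing.
It fails at once if a cartridge is tipped over (more than 45 degrees) (angle between any of red_cartridge, blue_cartridge's own z axis and vertical above 0.8 rad).
It fails at once if the nozzle cap or the plunger disc is disturbed (moved 15 mm or more, or the cap tipped) (not (distance of each of nozzle_cap, plunger_disc from where it was at the start of the episode below 0.015 m and angle between nozzle_cap's own z axis and vertical below 0.3 rad)).
It also fails if it takes over 120 s, if anything falls off the work surface, if the arm or the gripper's body presses on something with over 40 N, if the wrist force passes 120 N, or if a joint passes its speed limit or range.

## Working session

There is one attempt and no reset: what is moved stays moved. The work goes in short steps, Python scripts to look and compute and a tool call to move; the robot and the scene stay as the last step left them, time stands still between calls to the robot, and variables do not carry over. Pictures are saved under pics/ and viewed, and the job is handed in when it is done.

Besides the shell and the picture viewer there is one more tool, called after ">>>" as name(argument=value, ...) on one line, values as JSON. carry_out: Moves the arm, as the interface text tells. Its arguments: {"type":"object","properties":{"commands":{"type":"array"},"grip":{"type":"number"}},"required":["commands"]}

```bash
ls; mkdir -p pics
python3 - <<'E'
from station import sense,capture,calibration
import cv2,numpy as np
s=sense();print(s['time_s'],s['tcp_pos'],np.round(s['ee_rot'],3).tolist(),s['gripper_width'])
for n in('top','side'):
    c=calibration(n);print(n,c)
    im=capture(n);np.save(n+'0.npy',im);cv2.imwrite(f'pics/{n}0.png',im[:,:,::-1])
E
```

```text
pics
0.0 [ 0.22159591 -0.58375207  0.22147634] [[-0.935, -0.355, -0.001], [-0.355, 0.935, 0.002], [0.0, 0.002, -1.0]] 1.0004748828415277
top {'fx': 493.384601307972, 'fy': 493.384601307972, 'cx': 313.0987724113014, 'cy': 235.359384936545, 'rvec': array([ 2.15735255, -2.15686464,  0.19711462]), 'tvec': array([-0.00359381,  0.52006635,  0.85416316])}
side {'fx': 604.7473845267629, 'fy': 604.7473845267629, 'cx': 316.91911476535347, 'cy': 240.66709972895075, 'rvec': array([ 0.46850089, -2.80553105,  1.06767784]), 'tvec': array([0.50252888, 0.14118831, 1.07027463])}
```

View pics/top0.png

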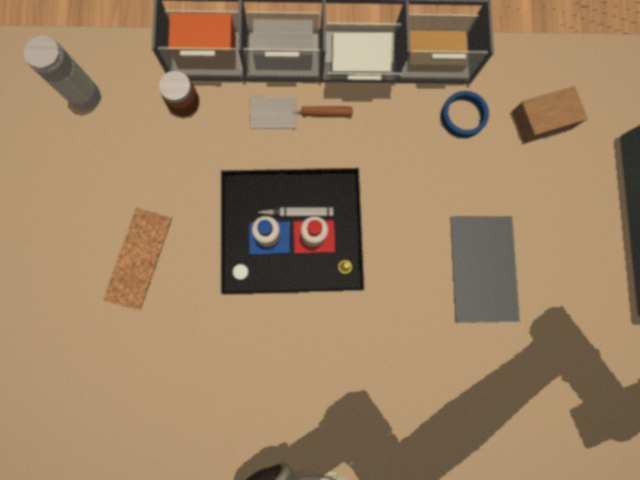

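View pics/side0.png

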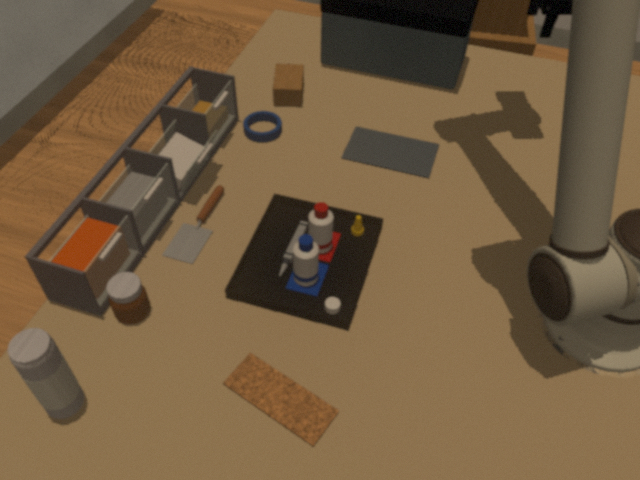

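The top view shows the tray around (290,230) with blue (265,228) and red (314,228) caps. The punch lies behind them at y≈212, with its point to the left. The mat is at (485,268), the cork at (138,258), the disc at (240,271) and the nozzle cap at (345,266). Next I'll measure these.

```bash
cat > h.py <<'E'
import cv2,numpy as np
from station import sense,capture,calibration
def cam(c):
    R,_=cv2.Rodrigues(c['rvec']);return R,np.array(c['tvec']),np.array([[c['fx'],0,c['cx']],[0,c['fy'],c['cy']],[0,0,1]])
def ray(c,uv,z):
    R,t,K=cam(c);o=-R.T@t;uv=np.atleast_2d(uv).astype(float)
    d=(R.T@np.linalg.inv(K)@np.c_[uv,np.ones(len(uv))].T).T
    return o+d*((z-o[2])/d[:,2])[:,None]
def proj(c,p):
    R,t,K=cam(c);return cv2.projectPoints(np.atleast_2d(p).astype(float),R,t,K,None)[0][:,0]
def rect(mask,roi=None):
    m=mask.astype(np.uint8)
    if roi: z=np.zeros_like(m);x0,y0,x1,y1=roi;z[y0:y1,x0:x1]=m[y0:y1,x0:x1];m=z
    m=cv2.morphologyEx(m,cv2.MORPH_CLOSE,np.ones((5,5)))
    cs,_=cv2.findContours(m,0,2);k=max(cs,key=cv2.contourArea)
    return k,cv2.minAreaRect(k),cv2.contourArea(k)
E
python3 - <<'E'
from h import *
im=np.load('top0.npy');c=calibration('top');hsv=cv2.cvtColor(im,cv2.COLOR_RGB2HSV);H,S,V=[hsv[...,i].astype(int) for i in range(3)]
for n,p in dict(mat=(485,270),cork=(138,258),tray=(235,200),red=(327,245),blue=(280,245),bcap=(265,228),rcap=(314,227),table=(200,350),punch=(300,212)).items(): print(n,hsv[p[1],p[0]])
def show(n,mask,roi,z,fill=None):
    k,r,a=rect(mask,roi);b=cv2.boxPoints(r);w=ray(c,b,z)
    ctr=w.mean(0);e=[w[1]-w[0],w[2]-w[1]]
    print(n,'c',ctr.round(4)[:2],'L',[round(float(np.linalg.norm(x)),4) for x in e],'ang',[round(float(np.degrees(np.arctan2(x[1],x[0]))),1) for x in e],a)
show('mat',(S<90)&(V<140),(435,200,535,335),.004)
show('cork',((H<13)&(S>110)),(95,195,185,320),.006)
show('tray',V<70,(205,155,380,305),.025)
show('rseat',((H<8)|(H>172))&(S>140),(285,220,345,260),.007)
show('bseat',(H>100)&(H<125)&(S>120)&(V>60),(240,220,291,260),.007)
show('rcap',((H<8)|(H>172))&(S>140)&(V>100),(300,215,330,238),.104+.007)
show('bcap',(H>100)&(H<125)&(S>120)&(V>60),(252,216,280,238),.104+.007)
show('punch',(V>90)&(S<100),(255,204,340,219),.015)
show('yel',(H>20)&(H<35)&(S>120),(330,255,360,280),.02)
show('disc',(V>120),(228,260,255,284),.02)
im2=cv2.resize(im[150:310,200:380],None,fx=4,fy=4,interpolation=cv2.INTER_CUBIC);cv2.imwrite('pics/top0z.png',im2[:,:,::-1])
E
```

```text
mat [ 23  19 106]
cork [ 14 135 177]
tray [30 69 26]
red [  1 185 187]
blue [108 159 133]
bcap [108 164 132]
rcap [  2 189 186]
table [ 17  93 184]
punch [ 18  43 183]
mat c [ 0.4646 -0.3274] L [0.1241, 0.204] ang [-87.0, 179.1] 6501.0Traceback (most recent call last):
  File "<stdin>", line 9, in <module>
  File "<stdin>", line 5, in show
  File "h.py", line 15, in rect
    cs,_=cv2.findContours(m,0,2);k=max(cs,key=cv2.contourArea)
                                   ~~~^^^^^^^^^^^^^^^^^^^^^^^^
ValueError: max() iterable argument is empty
```

```bash
cat > m.py <<'E'
from h import *
im=np.load('top0.npy');c=calibration('top');hsv=cv2.cvtColor(im,cv2.COLOR_RGB2HSV);H,S,V=[hsv[...,i].astype(int) for i in range(3)]
def show(n,mask,roi,z,fill=None):
    k,r,a=rect(mask,roi);b=cv2.boxPoints(r);w=ray(c,b,z)
    ctr=w.mean(0);e=[w[1]-w[0],w[2]-w[1]]
    print(n,'c',ctr.round(4)[:2],'L',[round(float(np.linalg.norm(x)),4) for x in e],'ang',[round(float(np.degrees(np.arctan2(x[1],x[0]))),1) for x in e],a)
show('mat',(S<90)&(V<140),(435,200,535,335),.004)
show('cork',((S>105)),(95,195,185,320),.006)
show('tray',V<70,(205,155,380,305),.025)
show('rseat',((H<8)|(H>172))&(S>140),(285,220,345,260),.007)
show('bseat',(H>100)&(H<125)&(S>120)&(V>60),(240,220,291,260),.007)
show('rcap',((H<8)|(H>172))&(S>140)&(V>100),(300,215,330,238),.104+.007)
show('bcap',(H>100)&(H<125)&(S>120)&(V>60),(252,216,280,238),.104+.007)
show('punch',(V>80)&(S<100),(255,204,340,219),.015)
show('yel',(H>20)&(H<35)&(S>120),(330,255,360,280),.02)
show('disc',(V>120),(228,260,255,284),.02)
im2=cv2.resize(im[150:310,200:380],None,fx=4,fy=3.7,interpolation=cv2.INTER_CUBIC);cv2.imwrite('pics/top0z.png',im2[:,:,::-1])
E
python3 m.py
```

```text
mat c [ 0.4646 -0.3274] L [0.1241, 0.204] ang [-87.0, 179.1] 6501.0
cork c [0.4824 0.3202] L [0.1827, 0.0745] ang [-15.7, -109.0] 3698.0
tray c [0.5334 0.0365] L [0.2632, 0.2289] ang [-88.2, -179.6] 16612.0
rseat c [ 0.523  -0.0062] L [0.0793, 0.0627] ang [-89.8, 179.5] 673.5
bseat c [0.5208 0.0778] L [0.0774, 0.0614] ang [-87.7, -177.7] 591.0
rcap c [ 0.5225 -0.0036] L [0.0217, 0.022] ang [-89.8, 179.7] 133.5
bcap c [0.5222 0.0796] L [0.0183, 0.0219] ang [-89.8, -179.4] 114.5
punch c [0.567  0.0303] L [0.1443, 0.021] ang [-89.7, 179.5] 644.5
yel c [ 0.4653 -0.0617] L [0.024, 0.0239] ang [-89.9, 179.2] 147.0
disc c [0.4561 0.1293] L [0.0268, 0.0273] ang [-44.2, -134.6] 173.0
```

View pics/top0z.png

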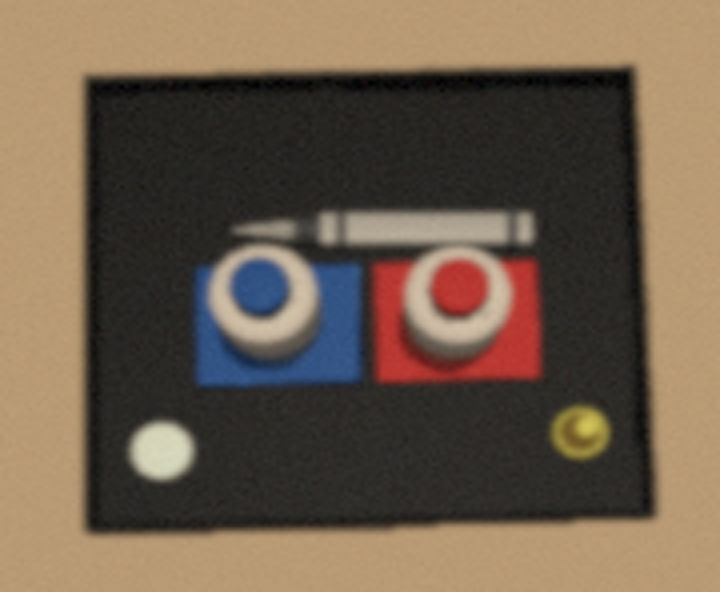

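Run:
```python
from h import *
T=np.load('top0.npy');D=np.load('side0.npy');ct=calibration('top');cs=calibration('side')
def mk(im,col):
    h=cv2.cvtColor(im,cv2.COLOR_RGB2HSV);H,S,V=[h[...,i].astype(int) for i in range(3)]
    return (((H<8)|(H>172))&(S>140)&(V>80)) if col=='r' else ((H>100)&(H<125)&(S>110)&(V>50))
def cen(m,roi):
    x0,y0,x1,y1=roi;ys,xs=np.nonzero(m[y0:y1,x0:x1]);return np.array([xs.mean()+x0,ys.mean()+y0])
for col,rt,rs in (('r',(300,215,330,238),(308,200,335,216)),('b',(252,216,280,238),(295,232,320,251))):
    a=cen(mk(T,col),rt);b=cen(mk(D,col),rs)
    P=[]
    for c in(ct,cs):
        R,t,K=cam(c);P.append(K@np.c_[R,t])
    X=cv2.triangulatePoints(P[0],P[1],a,b);X=(X[:3]/X[3]).ravel();print(col,a,b,X.round(4),ray(ct,a,.108)[0].round(4))
print('tray corners')
h=cv2.cvtColor(T,cv2.COLOR_RGB2HSV)
k,r,a=rect(h[...,2]<70,(205,155,380,305))
ap=cv2.approxPolyDP(cv2.convexHull(k),6,True)[:,0];w=ray(ct,ap,.025);print(w.round(4),w.mean(0))
k,r,a=rect((h[...,1]<90)&(h[...,2]<140),(435,200,535,335))
ap=cv2.approxPolyDP(cv2.convexHull(k),6,True)[:,0];w=ray(ct,ap,.004);print(w.round(4),w.mean(0))
```

```text
r [315.46846847 227.50900901] [320.53658537 207.59349593] [ 0.5256 -0.0053  0.1015] [ 0.5229 -0.0053  0.108 ]
b [264.47183099 227.44366197] [305.34862385 240.08256881] [0.525  0.0804 0.1035] [0.5228 0.0799 0.108 ]
tray corners
[[ 0.649  -0.087   0.025 ]
 [ 0.4239 -0.0908  0.025 ]
 [ 0.4188  0.1602  0.025 ]
 [ 0.6434  0.1641  0.025 ]] [0.53376775 0.03665076 0.025     ]
[[ 0.564  -0.3828  0.004 ]
 [ 0.3672 -0.3855  0.004 ]
 [ 0.3639 -0.2689  0.004 ]
 [ 0.5597 -0.2664  0.004 ]] [ 0.4637242  -0.32589354  0.004     ]
```

>>> carry_out(commands=[-40, 30, 0, 0, 0, 0.18, -40, 40, 0, 0, 0, 0.18], grip=70)

```text
time_s: 0.35
tcp_pos: [0.2791, -0.4967, 0.2195]
ee_rot: [[-1.0, 0.007, -0.003], [0.007, 1.0, 0.004], [0.003, 0.004, -1.0]]
wrist_force: [0.9, 0.2, 0.1]
gripper_width: 0.865
```

>>> carry_out(commands=[-25, 50, 0, 0, 0, 0, -25, 50, 0, 0, 0, 0, -25, 50, 0, 0, 0, 0, -25, 50, 0, 0, 0, 0, -25, 50, 0, 0, 0, 0])

```text
time_s: 0.98
tcp_pos: [0.4084, -0.2393, 0.2182]
ee_rot: [[-1.0, 0.01, -0.005], [0.01, 1.0, 0.006], [0.005, 0.006, -1.0]]
wrist_force: [0.2, -0.6, -0.7]
gripper_width: 0.803
```

>>> carry_out(commands=[-25, 50, 0, 0, 0, 0, -25, 50, 0, 0, 0, 0, -25, 50, 0, 0, 0, 0, -25, 50, 0, 0, 0, 0, 0, 0, 0, 0, 0, 0])

```text
time_s: 1.6
tcp_pos: [0.5128, -0.0299, 0.2178]
ee_rot: [[-1.0, 0.005, -0.006], [0.005, 1.0, 0.006], [0.006, 0.006, -1.0]]
wrist_force: [0.3, -0.6, 0.3]
gripper_width: 0.801
```

>>> carry_out(commands=[-11, 25, 0, 0.006, -0.006, 0, 0, 0, 0, 0, 0, 0])

```text
time_s: 1.85
tcp_pos: [0.5231, -0.0047, 0.2169]
ee_rot: [[-1.0, 0.005, -0.003], [0.005, 1.0, -0.0], [0.003, -0.0, -1.0]]
wrist_force: [0.1, -0.1, 1.0]
gripper_width: 0.81
```

Run:
```python
from h import *
s=sense();c=calibration('wrist');im=capture('wrist');np.save('w1.npy',im);cv2.imwrite('pics/w1.png',im[:,:,::-1])
print(s['tcp_pos'])
print(proj(c,[[.524,-.005,.111],[.524,.08,.111]]))
np.savez('w1c.npz',**c)
```

```text
[ 0.52311648 -0.00471805  0.21688975]
[[304.12997434 241.03420376]
 [431.94005869 240.56460246]]
```

View pics/w1.png

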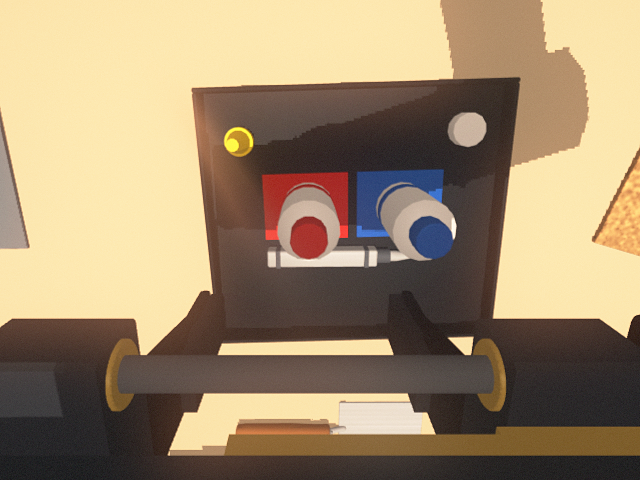

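The red cap shows at (309,237) against a predicted (304,241), so the measurements agree to about 3 mm. Descending now.

>>> carry_out(commands=[-2, 2, 35, 0, 0, 0, 0, 0, 35, 0, 0, 0, 0, 0, 35, 0, 0, 0, 0, 0, 35, 0, 0, 0, 0, 0, 25, 0, -0.003, 0])

```text
time_s: 2.52
tcp_pos: [0.5233, -0.0095, 0.0505]
ee_rot: [[-1.0, 0.013, 0.005], [0.013, 1.0, 0.001], [-0.005, 0.001, -1.0]]
wrist_force: [-0.0, 0.5, 0.9]
gripper_width: 0.806
```

>>> carry_out(commands=[0, 0, 0, 0, 0, 0])

```text
time_s: 2.65
tcp_pos: [0.5212, -0.0111, 0.0488]
ee_rot: [[-1.0, 0.015, -0.0], [0.015, 1.0, -0.001], [0.0, -0.001, -1.0]]
wrist_force: [-0.0, 0.2, 0.4]
gripper_width: 0.801
```

>>> carry_out(commands=[-4, 8, 0, 0, 0, -0.015, 0, 0, 0, 0, 0, 0])

```text
time_s: 2.9
tcp_pos: [0.5269, -0.0034, 0.0511]
ee_rot: [[-1.0, -0.0, 0.003], [-0.0, 1.0, 0.0], [-0.003, 0.0, -1.0]]
wrist_force: [0.7, -0.6, 0.3]
gripper_width: 0.803
```

>>> carry_out(commands=[1, 0, 2, 0, 0, 0, 0, 0, 0, 0, 0, 0, 0, 0, 0, 0, 0, 0, 0, 0, 0, 0, 0, 0], grip=40)

```text
time_s: 3.4
tcp_pos: [0.5268, -0.0029, 0.0509]
ee_rot: [[-1.0, -0.001, 0.007], [-0.001, 1.0, 0.001], [-0.007, 0.001, -1.0]]
wrist_force: [-0.1, -0.2, -1.2]
gripper_width: 0.523
```

>>> carry_out(commands=[0, 0, 0, 0, 0, 0, 0, 0, 0, 0, 0, 0])

```text
time_s: 3.65
tcp_pos: [0.5269, -0.0028, 0.0509]
ee_rot: [[-1.0, -0.001, 0.007], [-0.001, 1.0, 0.001], [-0.007, 0.001, -1.0]]
wrist_force: [0.9, 0.6, -0.0]
gripper_width: 0.52
```

>>> carry_out(commands=[0, 0, -15, 0, 0, 0, 0, 0, -25, 0, 0, 0, 0, 0, -30, 0, 0, 0, 0, 0, -30, 0, 0, 0, 0, 0, -30, 0, 0, 0], grip=30)

```text
time_s: 4.28
tcp_pos: [0.5228, -0.0038, 0.1842]
ee_rot: [[-1.0, 0.0, -0.002], [0.0, 1.0, -0.0], [0.002, -0.0, -1.0]]
wrist_force: [0.4, -0.2, -2.0]
gripper_width: 0.519
```

Run:
```python
from h import *
im=capture('side');cv2.imwrite('pics/s2.png',im[:,:,::-1]);s=sense();print(s['tcp_pos'],s['wrist_force'],s['gripper_width'])
```

```text
[ 0.52556084 -0.00369313  0.18893208] [ 2.36133863 -0.56119679  1.80396496] 0.5209110831076665
```

View pics/s2.png

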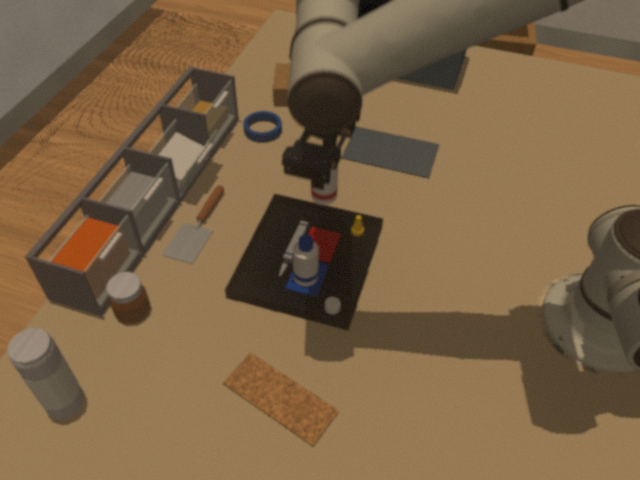

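>>> carry_out(commands=[2, -20, 0, 0, 0, 0, 2, -35, 0, 0, 0, 0, 2, -40, 0, 0, 0, 0, 2, -40, 0, 0, 0, 0, 2, -40, 0, 0, 0, 0])

```text
time_s: 4.95
tcp_pos: [0.5154, -0.1807, 0.1927]
ee_rot: [[-1.0, -0.007, 0.012], [-0.007, 1.0, 0.002], [-0.012, 0.002, -1.0]]
wrist_force: [0.9, -0.4, -1.3]
gripper_width: 0.522
```

>>> carry_out(commands=[2, -40, 0, 0, 0, 0, 2, -40, 0, 0, 0, 0, 0, -35, 0, 0, 0, 0, 0, -20, 0, 0, 0, 0, 0, 0, 0, 0, 0, 0])

```text
time_s: 5.58
tcp_pos: [0.5095, -0.3218, 0.1928]
ee_rot: [[-1.0, -0.002, 0.011], [-0.002, 1.0, 0.004], [-0.011, 0.004, -1.0]]
wrist_force: [0.8, -0.1, -2.9]
gripper_width: 0.517
```

>>> carry_out(commands=[0, -4, 30, 0.004, 0.011, 0, 0, 0, 35, 0, 0, 0, 0, 0, 35, 0, 0, 0, 0, 0, 25, 0, 0, 0, 0, 0, 0, 0, 0, 0])

```text
time_s: 6.2
tcp_pos: [0.5111, -0.3212, 0.0666]
ee_rot: [[-1.0, -0.006, 0.002], [-0.006, 1.0, 0.001], [-0.002, 0.001, -1.0]]
wrist_force: [-0.6, 0.1, -1.9]
gripper_width: 0.52
```

>>> carry_out(commands=[0, -4, 10, 0, 0.002, 0, 0, 0, 4, 0, 0, 0, 0, 0, 2, 0, 0, 0, 0, 0, 0, 0, 0, 0])

```text
time_s: 6.7
tcp_pos: [0.5137, -0.3254, 0.0535]
ee_rot: [[-1.0, -0.008, 0.006], [-0.008, 1.0, -0.002], [-0.006, -0.002, -1.0]]
wrist_force: [0.0, -0.5, -2.3]
gripper_width: 0.522
```

>>> carry_out(commands=[3, 0, 3, 0, 0.006, 0, 0, 0, 2, 0, 0, 0, 0, 0, 1, 0, 0, 0, 0, 0, 0, 0, 0, 0])

```text
time_s: 7.2
tcp_pos: [0.5109, -0.3257, 0.048]
ee_rot: [[-1.0, -0.008, 0.001], [-0.008, 1.0, -0.003], [-0.001, -0.003, -1.0]]
wrist_force: [-0.9, 0.5, -2.4]
gripper_width: 0.523
```

>>> carry_out(commands=[0, 0, 1, 0, 0, 0, 0, 0, 1, 0, 0, 0, 0, 0, 0, 0, 0, 0])

```text
time_s: 7.58
tcp_pos: [0.511, -0.3258, 0.048]
ee_rot: [[-1.0, -0.009, 0.002], [-0.009, 1.0, -0.003], [-0.002, -0.003, -1.0]]
wrist_force: [0.6, 0.9, -1.5]
gripper_width: 0.518
```

>>> carry_out(commands=[0, 0, 2, 0, 0, 0, 0, 0, 0, 0, 0, 0])

```text
time_s: 7.82
tcp_pos: [0.5113, -0.326, 0.0481]
ee_rot: [[-1.0, -0.01, 0.002], [-0.01, 1.0, -0.004], [-0.002, -0.004, -1.0]]
wrist_force: [-0.5, -0.8, -2.8]
gripper_width: 0.521
```

>>> carry_out(commands=[0, 0, 4, 0, 0, 0, 0, 0, 0, 0, 0, 0])

```text
time_s: 8.07
tcp_pos: [0.512, -0.3263, 0.0483]
ee_rot: [[-1.0, -0.011, 0.004], [-0.011, 1.0, -0.006], [-0.003, -0.006, -1.0]]
wrist_force: [0.2, -0.3, -3.1]
gripper_width: 0.52
```

>>> carry_out(commands=[0, 0, 3, 0, 0, 0])

```text
time_s: 8.2
tcp_pos: [0.5124, -0.3267, 0.0477]
ee_rot: [[-1.0, -0.013, 0.004], [-0.013, 1.0, -0.007], [-0.004, -0.007, -1.0]]
wrist_force: [-6.0, 5.5, 23.7]
gripper_width: 0.516
```

Run:
```python
from h import *
im=capture('side');cv2.imwrite('pics/s3.png',cv2.resize(im[60:260,280:500],None,fx=3,fy=3)[:,:,::-1]);s=sense();print(s['tcp_pos'],s['wrist_force'],s['gripper_width'])
```

```text
[ 0.51242065 -0.32666034  0.04783486] [-4.66434632  2.97726488 14.87702731] 0.521448356554639
```

View pics/s3.png

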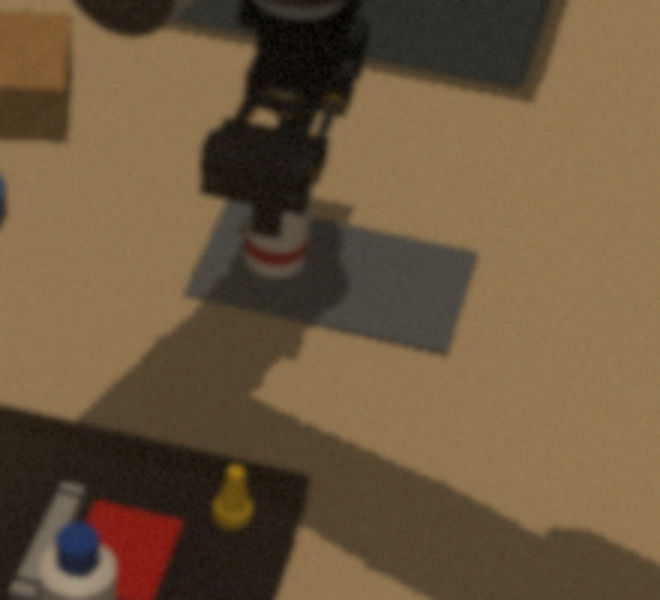

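In contact with the mat (24 N), and the zoom shows the cartridge standing inside the mat. Relaxing, releasing and rising.

>>> carry_out(commands=[0, 0, 0, 0, 0, 0, 0, 0, 0, 0, 0, 0])

```text
time_s: 8.5
tcp_pos: [0.5126, -0.3267, 0.0479]
ee_rot: [[-1.0, -0.013, 0.004], [-0.013, 1.0, -0.007], [-0.004, -0.007, -1.0]]
wrist_force: [-1.1, 0.9, 1.8]
gripper_width: 0.52
```

>>> carry_out(commands=[0, 0, 0, 0, 0, 0, 0, 0, 0, 0, 0, 0, 0, 0, 0, 0, 0, 0], grip=70)

```text
time_s: 8.88
tcp_pos: [0.5128, -0.3269, 0.0463]
ee_rot: [[-1.0, -0.012, 0.004], [-0.012, 1.0, -0.007], [-0.004, -0.007, -1.0]]
wrist_force: [-0.2, 0.0, -0.6]
gripper_width: 0.761
```

>>> carry_out(commands=[0, 0, -25, -0.007, 0.004, -0.012, 0, 0, -35, 0, 0, 0, 0, 0, -40, 0, 0, 0, 0, 0, -40, 0, 0, 0, 0, 0, -30, 0, 0, 0])

```text
time_s: 9.5
tcp_pos: [0.5112, -0.3263, 0.2162]
ee_rot: [[-1.0, -0.024, -0.009], [-0.024, 1.0, 0.003], [0.009, 0.004, -1.0]]
wrist_force: [0.4, 0.3, -0.6]
gripper_width: 0.807
```

>>> carry_out(commands=[0, 35, 0, 0, 0, 0.024, 0, 45, 0, 0, 0, 0, -2, 45, 0, 0, 0, 0, -2, 45, 0, 0, 0, 0, -2, 45, 0, 0, 0, 0])

```text
time_s: 10.12
tcp_pos: [0.5185, -0.1088, 0.2191]
ee_rot: [[-1.0, 0.007, -0.002], [0.007, 1.0, 0.001], [0.002, 0.001, -1.0]]
wrist_force: [0.5, 1.1, 0.6]
gripper_width: 0.803
```

>>> carry_out(commands=[-2, 45, 0, 0, 0, 0, -2, 45, 0, 0, 0, 0, -2, 45, 0, 0, 0, 0, 0, 35, 0, 0, 0, 0, 0, 0, 0, 0, 0, 0])

```text
time_s: 10.75
tcp_pos: [0.5254, 0.0694, 0.2188]
ee_rot: [[-1.0, 0.003, -0.001], [0.003, 1.0, 0.002], [0.001, 0.002, -1.0]]
wrist_force: [-1.1, 1.2, 0.5]
gripper_width: 0.805
```

>>> carry_out(commands=[0, 10, 20, 0, 0, 0, 0, 0, 35, 0, 0, 0, 0, 0, 30, 0, 0, 0, 0, 0, 20, 0, 0, 0, 0, 0, 0, 0, 0, 0])

```text
time_s: 11.38
tcp_pos: [0.5258, 0.0769, 0.1112]
ee_rot: [[-1.0, 0.005, 0.001], [0.005, 1.0, 0.002], [-0.001, 0.002, -1.0]]
wrist_force: [0.1, -0.3, 0.3]
gripper_width: 0.804
```

>>> carry_out(commands=[0, 3, 25, 0, 0, 0, 0, 0, 25, 0, 0, 0, 0, 0, 9, 0, 0, 0, 0, 0, 0, 0, 0, 0])

```text
time_s: 11.88
tcp_pos: [0.5297, 0.0793, 0.0553]
ee_rot: [[-1.0, 0.006, 0.009], [0.006, 1.0, 0.004], [-0.009, 0.004, -1.0]]
wrist_force: [-0.8, 0.5, -0.2]
gripper_width: 0.807
```

>>> carry_out(commands=[4, 0, 4, 0.004, 0.009, 0, 0, 0, 0, 0, 0, 0])

```text
time_s: 12.12
tcp_pos: [0.5267, 0.0796, 0.053]
ee_rot: [[-1.0, 0.006, 0.003], [0.006, 1.0, 0.001], [-0.003, 0.001, -1.0]]
wrist_force: [0.4, 0.2, -0.5]
gripper_width: 0.804
```

>>> carry_out(commands=[0, 0, 0, 0, 0, 0, 0, 0, 0, 0, 0, 0, 0, 0, 0, 0, 0, 0, 0, 0, 0, 0, 0, 0, 0, 0, 0, 0, 0, 0], grip=30)

```text
time_s: 12.75
tcp_pos: [0.5275, 0.0801, 0.0542]
ee_rot: [[-1.0, 0.005, 0.005], [0.005, 1.0, 0.002], [-0.005, 0.002, -1.0]]
wrist_force: [0.1, 0.2, 0.1]
gripper_width: 0.524
```

>>> carry_out(commands=[0, 0, -15, 0, 0, 0, 0, 0, -25, 0, 0, 0, 0, 0, -35, 0, 0, 0, 0, 0, -40, 0, 0, 0, 0, 0, -30, 0, 0, 0])

```text
time_s: 13.38
tcp_pos: [0.5242, 0.0786, 0.2032]
ee_rot: [[-1.0, 0.006, -0.003], [0.006, 1.0, -0.001], [0.003, -0.001, -1.0]]
wrist_force: [0.4, 0.8, -2.2]
gripper_width: 0.52
```

>>> carry_out(commands=[7, -25, 0, 0, 0, 0, 12, -42, 0, 0, 0, 0, 12, -42, 0, 0, 0, 0, 12, -42, 0, 0, 0, 0, 12, -42, 0, 0, 0, 0])

```text
time_s: 14.0
tcp_pos: [0.4681, -0.1165, 0.2104]
ee_rot: [[-1.0, 0.0, 0.008], [0.0, 1.0, 0.003], [-0.008, 0.003, -1.0]]
wrist_force: [0.3, 0.4, -2.3]
gripper_width: 0.518
```

>>> carry_out(commands=[12, -42, 0, 0, 0, 0, 12, -42, 0, 0, 0, 0, 10, -40, 0, 0, 0, 0, 8, -30, 0, 0, 0, 0, 0, 0, 0, 0, 0, 0])

```text
time_s: 14.62
tcp_pos: [0.4213, -0.2772, 0.2135]
ee_rot: [[-1.0, 0.004, 0.011], [0.004, 1.0, 0.003], [-0.011, 0.003, -1.0]]
wrist_force: [-0.0, 0.1, -2.3]
gripper_width: 0.523
```

>>> carry_out(commands=[2, -30, 15, 0.003, 0.011, 0, 0, -19, 30, 0, 0, 0, 0, 0, 35, 0, 0, 0, 0, 0, 35, 0, 0, 0, 0, 0, 0, 0, 0, 0])

```text
time_s: 15.25
tcp_pos: [0.4209, -0.3255, 0.0995]
ee_rot: [[-1.0, 0.003, 0.005], [0.003, 1.0, -0.002], [-0.005, -0.002, -1.0]]
wrist_force: [-0.3, 0.5, -1.7]
gripper_width: 0.519
```

>>> carry_out(commands=[1, 0, 25, 0, 0.005, 0, 0, 0, 15, 0, 0, 0, 0, 0, 6, 0, 0, 0, 0, 0, 0, 0, 0, 0])

```text
time_s: 15.75
tcp_pos: [0.425, -0.3264, 0.0586]
ee_rot: [[-1.0, -0.002, 0.009], [-0.002, 1.0, -0.007], [-0.009, -0.007, -1.0]]
wrist_force: [-0.1, -0.5, -1.4]
gripper_width: 0.522
```

>>> carry_out(commands=[4, 0, 5, -0.007, 0.009, 0, 0, 0, 3, 0, 0, 0, 0, 0, 2, 0, 0, 0])

```text
time_s: 16.12
tcp_pos: [0.4222, -0.3271, 0.051]
ee_rot: [[-1.0, -0.002, 0.003], [-0.002, 1.0, -0.001], [-0.003, -0.001, -1.0]]
wrist_force: [-1.6, 4.8, 15.0]
gripper_width: 0.524
```

Contact at the expected height (0.051). Releasing.

>>> carry_out(commands=[0, 0, 0, 0, 0, 0, 0, 0, 0, 0, 0, 0])

```text
time_s: 16.38
tcp_pos: [0.4225, -0.3272, 0.0514]
ee_rot: [[-1.0, -0.002, 0.004], [-0.002, 1.0, -0.002], [-0.004, -0.002, -1.0]]
wrist_force: [-1.1, -0.2, -1.9]
gripper_width: 0.526
```

>>> carry_out(commands=[0, 0, 0, 0, 0, 0, 0, 0, 0, 0, 0, 0, 0, 0, 0, 0, 0, 0], grip=70)

```text
time_s: 16.75
tcp_pos: [0.423, -0.3276, 0.0516]
ee_rot: [[-1.0, -0.003, 0.005], [-0.003, 1.0, -0.003], [-0.005, -0.003, -1.0]]
wrist_force: [0.2, 0.0, -0.2]
gripper_width: 0.759
```

>>> carry_out(commands=[0, 0, -25, 0, 0, 0, 0, 0, -35, 0, 0, 0, 0, 0, -40, 0, 0, 0, 0, 0, -40, 0, 0, 0, 0, 0, -30, 0, 0, 0])

```text
time_s: 17.38
tcp_pos: [0.4207, -0.3267, 0.2239]
ee_rot: [[-1.0, -0.002, -0.002], [-0.002, 1.0, 0.0], [0.002, 0.0, -1.0]]
wrist_force: [-0.1, -0.7, -0.5]
gripper_width: 0.804
```

Run:
```python
from h import *
for n in('top','side'):
    im=capture(n);np.save(n+'4.npy',im);cv2.imwrite(f'pics/{n}4.png',im[:,:,::-1])
print(sense()['joints'])
```

```text
[-20.34955898  12.92536496 -12.16150378   0.10637218 -64.6373087
 -69.52947343]
```

View pics/top4.png

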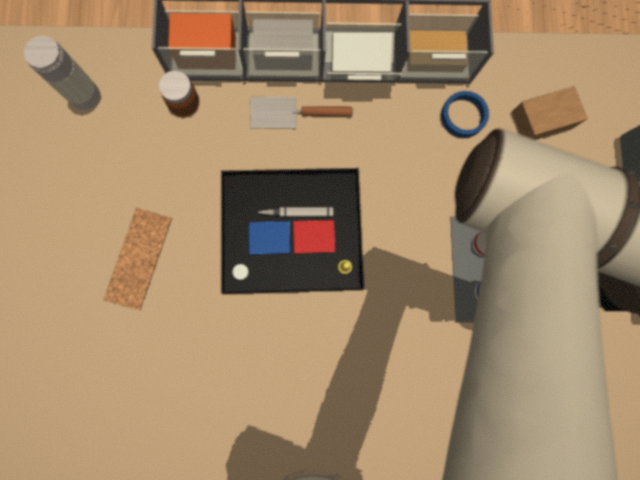

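View pics/side4.png

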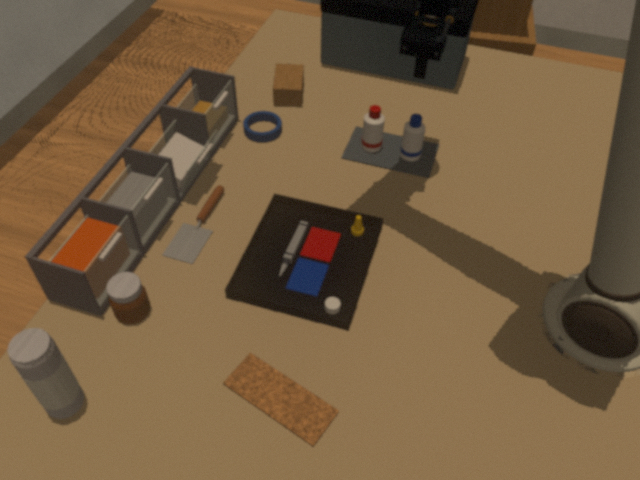

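```bash
sed -e "s/top0.npy/top4.npy/;/'mat'/d;/cap'/d;/im2/d" m.py > m4.py; python3 m4.py
python3 - <<'E'
from h import *
im=np.load('top4.npy');c=calibration('top');h=cv2.cvtColor(im,cv2.COLOR_RGB2HSV);H,S,V=[h[...,i].astype(int) for i in range(3)]
m=((V>75)&(S<130)).astype(np.uint8);z=np.zeros_like(m);z[203:220,252:340]=m[203:220,252:340]
pts=np.argwhere(z)[:,::-1].astype(float);w=ray(c,pts,.014)
print('x',w[:,0].mean(),'y ext',w[:,1].min(),w[:,1].max())
hd=w[w[:,1]<.05];f=np.polyfit(hd[:,1],hd[:,0],1);print('line x at y=.017',np.polyval(f,.017),'slope',f[0])
for n,mm in(('cork',S>105),):
    k,r,a=rect(mm,(95,195,185,320));w=ray(c,k[:,0].astype(float),.006)[:,:2].astype(np.float32);r=cv2.minAreaRect(w);print(r)
k,r,a=rect(V<70,(205,155,380,305))
E
```

```text
cork c [0.4822 0.3196] L [0.1832, 0.074] ang [-16.3, -109.5] 3692.0
tray c [0.5335 0.0357] L [0.2651, 0.2287] ang [-88.2, -179.6] 16603.0
rseat c [ 0.523  -0.0062] L [0.0793, 0.0627] ang [-89.8, 179.5] 1330.0
bseat c [0.5213 0.078 ] L [0.0773, 0.0621] ang [-87.6, -177.5] 1274.0
punch c [0.5689 0.0285] L [0.1406, 0.0172] ang [-89.7, 179.5] 556.5
yel c [ 0.4653 -0.0626] L [0.0258, 0.0239] ang [-89.9, 179.2] 149.0
disc c [0.4561 0.1293] L [0.0291, 0.0274] ang [-90.0, -179.0] 183.5
x 0.5692541628488296 y ext -0.04185318824882198 0.09874902469621846
line x at y=.017 0.5693755917856512 slope 0.0027801526252291308
((0.48223406076431274, 0.3199189007282257), (0.07239006459712982, 0.18078471720218658), 73.516845703125)
```

>>> carry_out(commands=[-20, 55, 0, 0, 0, -0.17, -20, 55, 0, 0, 0, -0.17], grip=45)

```text
time_s: 17.73
tcp_pos: [0.4523, -0.2154, 0.225]
ee_rot: [[-0.941, -0.338, 0.004], [-0.338, 0.941, -0.003], [-0.003, -0.004, -1.0]]
wrist_force: [0.6, -0.7, -0.1]
gripper_width: 0.66
```

```bash
python3 -c "
from h import *
print(sense()['joints'].round(1))"
```

```text
[ -6.8   9.6 -16.6   0.2 -63.5 -63.5]
```

>>> carry_out(commands=[0, 0, 0, 0, 0, -0.176, 0, 0, 0, 0, 0, -0.176, 0, 0, 0, 0, 0, -0.176, 0, 0, 0, 0, 0, -0.176, 0, 0, 0, 0, 0, -0.176])

```text
time_s: 18.35
tcp_pos: [0.451, -0.2103, 0.2214]
ee_rot: [[-0.304, -0.953, -0.002], [-0.953, 0.304, -0.001], [0.001, 0.001, -1.0]]
wrist_force: [0.2, 0.0, 0.3]
gripper_width: 0.516
```

>>> carry_out(commands=[0, 0, 0, 0, 0, -0.176, 0, 0, 0, 0, 0, -0.15, 0, 0, 0, 0, 0, 0])

```text
time_s: 18.73
tcp_pos: [0.4497, -0.2099, 0.2189]
ee_rot: [[0.027, -1.0, -0.006], [-1.0, -0.027, 0.001], [-0.001, 0.006, -1.0]]
wrist_force: [0.3, 0.9, 0.0]
gripper_width: 0.516
```

>>> carry_out(commands=[-30, -15, 0, 0, 0, 0.027, -45, -25, 0, 0, 0, 0, -45, -25, 0, 0, 0, 0, -45, -25, 0, 0, 0, 0, -40, -20, 0, 0, 0, 0])

```text
time_s: 19.35
tcp_pos: [0.5615, -0.0021, 0.2162]
ee_rot: [[-0.022, -1.0, -0.009], [-1.0, 0.022, 0.001], [-0.0, 0.009, -1.0]]
wrist_force: [-0.2, -0.3, 0.1]
gripper_width: 0.519
```

>>> carry_out(commands=[-15, -5, 30, 0, 0, 0, 0, 0, 0, 0, 0, 0])

```text
time_s: 19.6
tcp_pos: [0.5676, 0.0161, 0.1844]
ee_rot: [[-0.023, -1.0, -0.01], [-1.0, 0.023, 0.0], [-0.0, 0.01, -1.0]]
wrist_force: [-0.2, -0.5, 0.1]
gripper_width: 0.519
```

>>> carry_out(commands=[0, -1, 20, 0.01, 0, -0.02, 0, 0, 0, 0, 0, 0])

```text
time_s: 19.85
tcp_pos: [0.569, 0.0149, 0.1658]
ee_rot: [[-0.006, -1.0, 0.002], [-1.0, 0.006, -0.001], [0.001, -0.002, -1.0]]
wrist_force: [-0.3, -0.2, 0.1]
gripper_width: 0.516
```

Run:
```python
from h import *
s=sense();c=calibration('wrist');im=capture('wrist');cv2.imwrite('pics/w5.png',im[:,:,::-1])
print(s['tcp_pos'],s['ee_rot'].round(3).tolist())
print(proj(c,[[.569,-.0415,.02],[.569,.0985,.01],[.569,.0585,.012],[.569,.0155,.02],[.523,-.0062,.007],[.5213,.078,.007]]).round(1))
```

```text
[0.56899832 0.01490781 0.16584483] [[-0.006, -1.0, 0.002], [-1.0, 0.006, -0.001], [0.001, -0.002, -1.0]]
[[306.2 147.8]
 [306.9 317.4]
 [306.7 273.9]
 [306.5 224.8]
 [366.2 192.9]
 [364.3 293.3]]
```

View pics/w5.png

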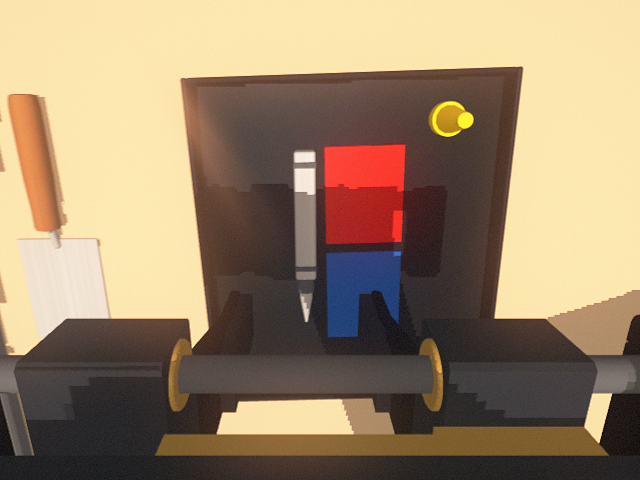

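The handle end shows at (305,150) and the tip at (307,321), both within 4 px of prediction. Descending on the punch.

>>> carry_out(commands=[-1, 0, 35, 0, 0, 0, 0, 0, 40, 0, 0, 0, 0, 0, 30, 0, 0, 0, 0, 0, 15, 0, 0, 0, 0, 0, 0, 0, 0, 0])

```text
time_s: 20.52
tcp_pos: [0.5791, 0.0142, 0.0547]
ee_rot: [[-0.011, -1.0, 0.025], [-1.0, 0.011, 0.002], [-0.002, -0.025, -1.0]]
wrist_force: [-0.0, 0.6, 0.1]
gripper_width: 0.516
```

>>> carry_out(commands=[-2, 10, 10, -0.024, 0.002, -0.01, 0, 0, 0, 0, 0, 0])

```text
time_s: 20.78
tcp_pos: [0.5704, 0.0167, 0.0464]
ee_rot: [[-0.0, -1.0, 0.004], [-1.0, 0.0, 0.001], [-0.001, -0.004, -1.0]]
wrist_force: [-0.3, -0.1, 0.0]
gripper_width: 0.517
```

>>> carry_out(commands=[0, 2, 18, -0.008, 0, 0, 0, 0, 8, -0.004, 0, 0, 0, 0, 0, 0, 0, 0])

```text
time_s: 21.15
tcp_pos: [0.5689, 0.0171, 0.0195]
ee_rot: [[0.0, -1.0, -0.008], [-1.0, -0.0, 0.001], [-0.001, 0.008, -1.0]]
wrist_force: [1.0, 0.6, 0.3]
gripper_width: 0.511
```

>>> carry_out(commands=[0, 0, 8, 0.007, 0, 0, 0, 0, 2, 0, 0, 0, 0, 0, 0, 0, 0, 0])

```text
time_s: 21.52
tcp_pos: [0.569, 0.0171, 0.0088]
ee_rot: [[0.0, -1.0, -0.0], [-1.0, -0.0, 0.001], [-0.001, 0.0, -1.0]]
wrist_force: [0.4, -0.0, -0.5]
gripper_width: 0.517
```

>>> carry_out(commands=[0, 0, 0, 0, 0, 0, 0, 0, 0, 0, 0, 0, 0, 0, 0, 0, 0, 0, 0, 0, 0, 0, 0, 0], grip=5)

```text
time_s: 22.02
tcp_pos: [0.5694, 0.0172, 0.0094]
ee_rot: [[0.0, -1.0, 0.001], [-1.0, -0.0, 0.002], [-0.002, -0.001, -1.0]]
wrist_force: [-0.3, 0.1, 0.2]
gripper_width: 0.182
```

>>> carry_out(commands=[0, 0, 0, 0, 0, 0, 0, 0, 0, 0, 0, 0])

```text
time_s: 22.28
tcp_pos: [0.5694, 0.0171, 0.0094]
ee_rot: [[0.0, -1.0, 0.001], [-1.0, -0.0, 0.002], [-0.002, -0.001, -1.0]]
wrist_force: [-0.5, -0.0, -0.5]
gripper_width: 0.175
```

>>> carry_out(commands=[0, 0, -15, 0, 0, 0, 0, 0, -25, 0, 0, 0, 0, 0, -30, 0, 0, 0, 0, 0, -35, 0, 0, 0, 0, 0, -25, 0, 0, 0])

```text
time_s: 22.9
tcp_pos: [0.5671, 0.0164, 0.1437]
ee_rot: [[-0.0, -1.0, -0.004], [-1.0, 0.0, 0.0], [-0.0, 0.004, -1.0]]
wrist_force: [0.1, -0.3, -1.3]
gripper_width: 0.178
```

Run:
```python
from h import *
s=sense();c=calibration('wrist');im=capture('wrist');cv2.imwrite('pics/w6.png',im[:,:,::-1])
p=s['tcp_pos'];print(p,s['wrist_force'])
pp=np.array(p)+[[0,-.057,.005],[0,.083,-.001]]
print(proj(c,pp).round(1))
```

```text
[0.56712281 0.01638841 0.14373094] [ 0.12803075 -0.26023402 -1.30098262]
[[306.9 182.3]
 [306.3 466.4]]
```

View pics/w6.png

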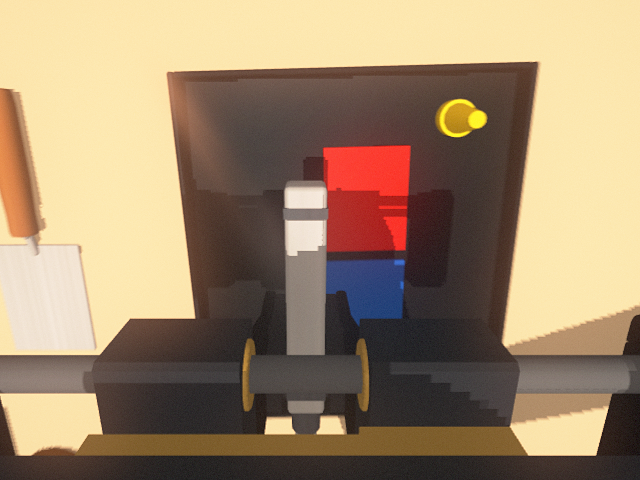

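>>> carry_out(commands=[-25, 6, 0, 0, 0, 0, -40, 9, 0, 0, 0, 0, -45, 11, 0, 0, 0, 0, -45, 11, 0, 0, 0, 0, -45, 11, 0, 0, 0, 0])

```text
time_s: 23.58
tcp_pos: [0.5201, 0.2189, 0.1502]
ee_rot: [[-0.007, -1.0, 0.005], [-1.0, 0.007, 0.003], [-0.003, -0.005, -1.0]]
wrist_force: [-0.2, 0.0, -2.3]
gripper_width: 0.177
```

>>> carry_out(commands=[-45, 11, 0, 0, 0, 0, -40, 10, 0, 0, 0, -0.08, -20, 5, 0, 0, 0, -0.16, 0, 0, 0, 0, 0, -0.176, 0, 0, 0, 0, 0, -0.176])

```text
time_s: 24.2
tcp_pos: [0.489, 0.33, 0.1502]
ee_rot: [[0.572, -0.82, 0.004], [-0.82, -0.572, 0.003], [-0.0, -0.005, -1.0]]
wrist_force: [-0.2, -0.6, -1.8]
gripper_width: 0.184
```

>>> carry_out(commands=[0, 0, 0, 0, 0, -0.176, 0, 0, 0, 0, 0, -0.176, 0, 0, 0, 0, 0, -0.176, 0, 0, 0, 0, 0, -0.1, 0, 0, 0, 0, 0, 0])

```text
time_s: 24.82
tcp_pos: [0.4869, 0.329, 0.1498]
ee_rot: [[0.952, -0.307, 0.001], [-0.307, -0.952, 0.002], [0.0, -0.002, -1.0]]
wrist_force: [-0.3, -0.3, -1.5]
gripper_width: 0.174
```

>>> carry_out(commands=[11, 10, 20, 0, 0, -0.024, 0, 0, 30, 0, 0, 0, 0, 0, 25, 0, 0, 0, 0, 0, 15, 0, 0, 0, 0, 0, 0, 0, 0, 0])

```text
time_s: 25.45
tcp_pos: [0.495, 0.3162, 0.0586]
ee_rot: [[0.957, -0.292, 0.003], [-0.292, -0.957, 0.004], [0.001, -0.004, -1.0]]
wrist_force: [-1.1, -0.3, -1.5]
gripper_width: 0.182
```

```bash
cat > p.py <<'E'
from h import *
import sys
t=np.array(eval(sys.argv[1]));s=sense();R=np.array(s['ee_rot']);p=np.array(s['tcp_pos'])
print('tcp',p.round(4),'tool shift mm',(R.T@(t-p)*1000).round(1))
w=np.cross(R[:,2],[0,0,-1]);print('tilt fix',(R.T@w).round(4),'yaw(jaw from +y)',np.degrees(np.arctan2(-R[0,1],R[1,1])).round(2))
E
python3 p.py "[0.4945,0.3163,0.0114]"
```

```text
tcp [0.495  0.3162 0.0586] tool shift mm [-0.6  0.2 47.2]
tilt fix [-0.0043 -0.0014  0.    ] yaw(jaw from +y) 163.04
```

>>> carry_out(commands=[0, 0, 20, -0.004, -0.001, 0, 0, 0, 15, 0, 0, 0, 0, 0, 5, 0, 0, 0, 0, 0, 0, 0, 0, 0])

```text
time_s: 25.95
tcp_pos: [0.4975, 0.3187, 0.0211]
ee_rot: [[0.957, -0.291, 0.006], [-0.292, -0.957, 0.005], [0.005, -0.007, -1.0]]
wrist_force: [0.7, -0.4, -1.3]
gripper_width: 0.182
```

```bash
python3 p.py "[0.4945,0.3163,0.0114]"
```

```text
tcp [0.4975 0.3187 0.0211] tool shift mm [-2.2  3.2  9.7]
tilt fix [-0.0065 -0.0046 -0.    ] yaw(jaw from +y) 163.05
```

>>> carry_out(commands=[-2, 3, 4, -0.006, -0.004, 0, 0, 0, 3, 0, 0, 0, 0, 0, 3, 0, 0, 0])

```text
time_s: 26.32
tcp_pos: [0.4954, 0.3171, 0.0122]
ee_rot: [[0.957, -0.291, 0.003], [-0.291, -0.957, 0.002], [0.002, -0.003, -1.0]]
wrist_force: [-0.2, 0.1, -2.2]
gripper_width: 0.182
```

```bash
python3 p.py "[0.4945,0.3163,0.0114]"
```

```text
tcp [0.4954 0.3171 0.0122] tool shift mm [-0.6  1.   0.8]
tilt fix [-0.0031 -0.002   0.    ] yaw(jaw from +y) 163.06
```

>>> carry_out(commands=[0, 0, 2, -0.003, -0.002, 0])

```text
time_s: 26.45
tcp_pos: [0.4953, 0.317, 0.0114]
ee_rot: [[0.957, -0.291, -0.0], [-0.291, -0.957, -0.001], [-0.0, 0.001, -1.0]]
wrist_force: [-5.6, -1.8, 14.6]
gripper_width: 0.182
```

>>> carry_out(commands=[0, 0, 0, 0, 0, 0])

```text
time_s: 26.58
tcp_pos: [0.4955, 0.3172, 0.0117]
ee_rot: [[0.957, -0.291, 0.0], [-0.291, -0.957, -0.0], [0.0, 0.0, -1.0]]
wrist_force: [-0.0, 0.3, -1.0]
gripper_width: 0.178
```

Contact made (14.6 N, then relaxed). Opening and rising.

>>> carry_out(commands=[0, 0, 0, 0, 0, 0, 0, 0, 0, 0, 0, 0, 0, 0, 0, 0, 0, 0], grip=40)

```text
time_s: 26.95
tcp_pos: [0.4961, 0.3177, 0.012]
ee_rot: [[0.957, -0.29, 0.001], [-0.29, -0.957, 0.001], [0.001, -0.001, -1.0]]
wrist_force: [0.8, -0.0, 0.0]
gripper_width: 0.415
```

>>> carry_out(commands=[0, 0, -15, 0, 0, 0, 0, 0, -30, 0, 0, 0, 0, 0, -45, 0, 0, 0, 0, 0, -50, 0, 0, 0, 0, 0, -50, 0, 0, 0])

```text
time_s: 27.58
tcp_pos: [0.4946, 0.316, 0.2072]
ee_rot: [[0.957, -0.29, -0.003], [-0.29, -0.957, -0.005], [-0.002, 0.006, -1.0]]
wrist_force: [0.6, 0.7, -0.7]
gripper_width: 0.46
```

>>> carry_out(commands=[0, 30, 0, 0, 0, 0.176, 0, 30, 0, 0, 0, 0.176, 0, 30, 0, 0, 0, 0.176, 0, 20, 0, 0, 0, 0.176, 0, 0, 0, 0, 0, 0.176], grip=70)

```text
time_s: 28.2
tcp_pos: [0.4398, 0.2224, 0.2191]
ee_rot: [[0.36, -0.933, 0.013], [-0.933, -0.36, 0.009], [-0.004, -0.015, -1.0]]
wrist_force: [1.3, 1.3, 0.1]
gripper_width: 0.794
```

Run:
```python
from h import *
s=sense();print(s['tcp_pos'],s['joints'].round(1))
for n in('top','side','wrist'):
    im=capture(n);np.save(n+'7.npy',im);cv2.imwrite(f'pics/{n}7.png',im[:,:,::-1])
```

```text
[0.43981538 0.22242891 0.21908561] [ 45.9   8.8 -18.6   0.2 -61.8 -24.8]
```

View pics/top7.png

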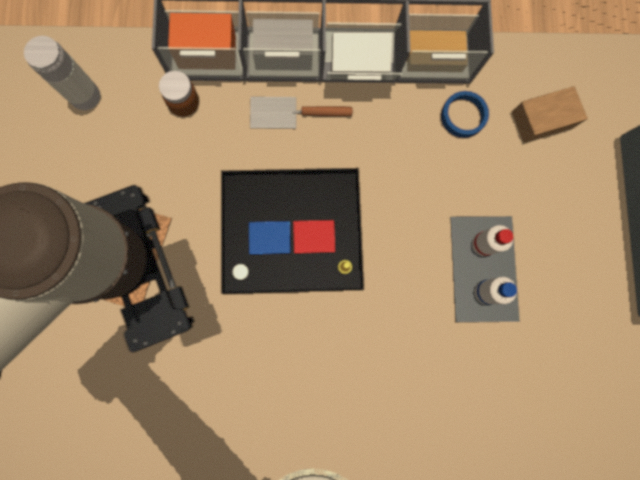

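View pics/side7.png

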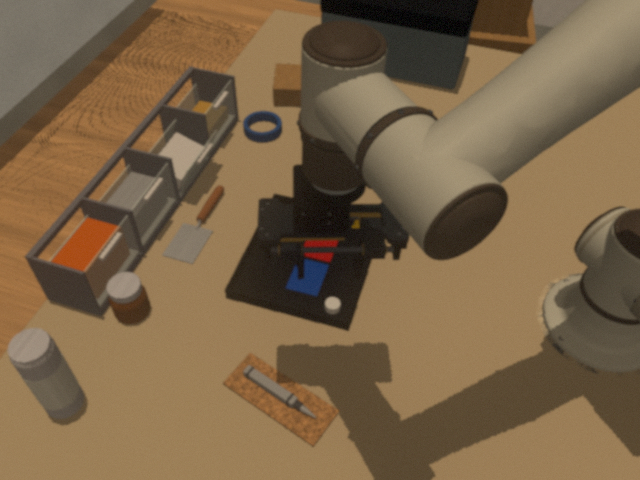

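The side view shows the punch lying in the middle of the cork, with the handle end at (246,368) and the tip at (313,416). In the top view both cartridges stand on the mat, caps at (505,237) and (508,290). Now measuring the caps and moving the arm aside.

>>> carry_out(commands=[25, 20, 0, 0, 0, 0.176, 40, 20, 0, 0, 0, 0.176, 50, 0, 0, 0, 0, 0.176, 50, 0, 0, 0, 0, 0.176, 0, 0, 0, 0, 0, 0.176])

```text
time_s: 28.98
tcp_pos: [0.4138, 0.0473, 0.2183]
ee_rot: [[-0.488, -0.872, 0.016], [-0.872, 0.489, 0.01], [-0.016, -0.009, -1.0]]
wrist_force: [0.4, -0.0, -0.0]
gripper_width: 0.808
```

```bash
cat > pl.py <<'E'
from h import *
T=capture('top');D=capture('side');cv2.imwrite('pics/top8.png',T[:,:,::-1])
ct=calibration('top');cs=calibration('side')
def hs(im): 
    h=cv2.cvtColor(im,cv2.COLOR_RGB2HSV).astype(int);return h[...,0],h[...,1],h[...,2]
def cen(m,roi):
    x0,y0,x1,y1=roi;ys,xs=np.nonzero(m[y0:y1,x0:x1]);return np.array([xs.mean()+x0,ys.mean()+y0])
H,S,V=hs(T)
m=np.zeros(S.shape,bool);m[215:305,115:165]=True
pm=(m&(S<75)).astype(np.uint8)
k,r,a=rect(pm);w=ray(ct,k[:,0].astype(float),.016)[:,:2].astype(np.float32);print('punch',cv2.minAreaRect(w),a)
d=w.mean(0);vx,vy,x0,y0=cv2.fitLine(w,2,0,.01,.01).ravel();print('ang',np.degrees(np.arctan2(vy,vx)))
R=((H<8)|(H>172))&(S>140)&(V>80);B=(H>100)&(H<125)&(S>110)&(V>50)
for n,mm,roi in(('r',R,(496,226,520,250)),('b',B,(498,280,522,302))):
    u=cen(mm,roi);print(n,u,ray(ct,u,.106)[0].round(4))
print(sense()['tcp_pos'],sense()['joints'].round(1))
E
python3 pl.py
```

```text
punch ((0.4842676818370819, 0.3185889422893524), (0.017707709223031998, 0.1354341357946396), 73.31861877441406) 535.0
ang -15.776353
r [504.54545455 236.09090909] [ 0.5095 -0.326   0.106 ]
b [507.51764706 289.32941176] [ 0.4197 -0.3255  0.106 ]
[0.41474406 0.04901872 0.21843424] [ 29.2   0.9 -27.5  -0.  -60.5 -58. ]
```

View pics/top8.png

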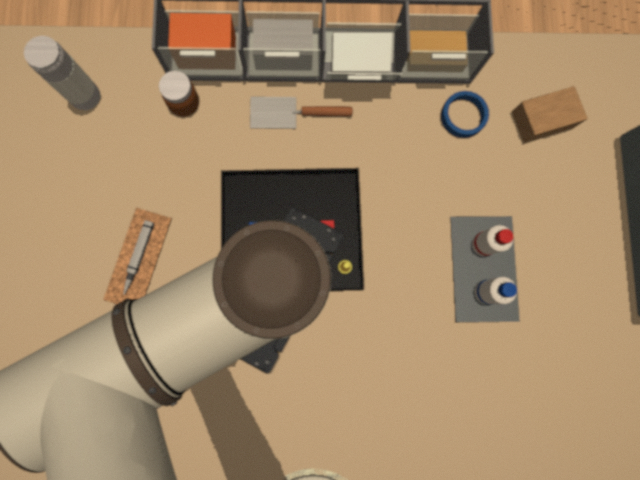

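>>> carry_out(commands=[0, 0, 0, 0, 0, 0.176, 0, 0, 0, 0, 0, 0.176, 0, 0, 0, 0, 0, 0.176, 0, 0, 0, 0, 0, 0.176, 0, 0, 0, 0, 0, 0.176])

```text
time_s: 29.7
tcp_pos: [0.4166, 0.0522, 0.2193]
ee_rot: [[-0.981, -0.192, 0.018], [-0.192, 0.981, 0.011], [-0.02, 0.007, -1.0]]
wrist_force: [-0.6, -0.2, -0.6]
gripper_width: 0.803
```

>>> carry_out(commands=[0, 0, 0, 0, 0, 0.176, 0, 0, 0, 0, 0, 0])

```text
time_s: 29.95
tcp_pos: [0.4173, 0.0537, 0.2196]
ee_rot: [[-1.0, -0.025, 0.018], [-0.025, 1.0, 0.011], [-0.019, 0.01, -1.0]]
wrist_force: [-0.7, 0.2, 0.7]
gripper_width: 0.808
```

```bash
python3 p.py "[0.511,-0.326,0.2]"
```

```text
tcp [0.4173 0.0537 0.2196] tool shift mm [ -83.8 -382.1   17.2]
tilt fix [ 0.0103  0.0185 -0.    ] yaw(jaw from +y) 1.45
```

>>> carry_out(commands=[-5, -30, 0, 0.01, 0.018, 0.025, -10, -45, 0, 0, 0, 0, -10, -45, 0, 0, 0, 0, -10, -45, 0, 0, 0, 0, -10, -45, 0, 0, 0, 0])

```text
time_s: 30.58
tcp_pos: [0.4707, -0.1567, 0.2204]
ee_rot: [[-0.999, -0.045, 0.003], [-0.045, 0.999, 0.001], [-0.003, 0.0, -1.0]]
wrist_force: [0.7, -0.4, -0.1]
gripper_width: 0.8
```

>>> carry_out(commands=[-10, -45, 0, 0, 0, 0, -10, -45, 0, 0, 0, 0, -10, -45, 0, 0, 0, 0, -10, -30, 0, 0, 0, 0, 0, 0, 0, 0, 0, 0])

```text
time_s: 31.2
tcp_pos: [0.5233, -0.3265, 0.2188]
ee_rot: [[-0.997, -0.077, 0.002], [-0.077, 0.997, 0.0], [-0.002, 0.0, -1.0]]
wrist_force: [-0.3, 0.4, 0.3]
gripper_width: 0.803
```

```bash
python3 p.py "[0.511,-0.326,0.05]"
```

```text
tcp [ 0.5233 -0.3265  0.2188] tool shift mm [ 12.6   1.4 168.7]
tilt fix [ 0.0002  0.0017 -0.    ] yaw(jaw from +y) 4.44
```

>>> carry_out(commands=[12, 1, 20, 0, 0, 0.077, 0, 0, 35, 0, 0, 0, 0, 0, 30, 0, 0, 0, 0, 0, 15, 0, 0, 0, 0, 0, 0, 0, 0, 0])

```text
time_s: 31.82
tcp_pos: [0.5126, -0.3232, 0.1171]
ee_rot: [[-1.0, -0.022, 0.003], [-0.022, 1.0, 0.0], [-0.003, 0.0, -1.0]]
wrist_force: [1.1, -1.5, -0.5]
gripper_width: 0.806
```

```bash
python3 p.py "[0.511,-0.326,0.05]"
```

```text
tcp [ 0.5126 -0.3232  0.1171] tool shift mm [ 1.8 -2.8 67.1]
tilt fix [0.0001 0.003  0.    ] yaw(jaw from +y) 1.23
```

>>> carry_out(commands=[2, -3, 20, 0, 0.003, 0.02, 0, 0, 25, 0, 0, 0, 0, 0, 15, 0, 0, 0, 0, 0, 5, 0, 0, 0, 0, 0, 0, 0, 0, 0])

```text
time_s: 32.45
tcp_pos: [0.5162, -0.3273, 0.0572]
ee_rot: [[-1.0, -0.009, 0.012], [-0.01, 1.0, -0.006], [-0.011, -0.006, -1.0]]
wrist_force: [1.2, -0.5, 0.9]
gripper_width: 0.802
```

```bash
python3 p.py "[0.511,-0.326,0.05]"
```

```text
tcp [ 0.5162 -0.3273  0.0572] tool shift mm [5.3 1.4 7.1]
tilt fix [-0.0057  0.0114  0.    ] yaw(jaw from +y) 0.54
```

>>> carry_out(commands=[6, 1, 6, -0.006, 0.011, 0.01, 0, 0, 0, 0, 0, 0])

```text
time_s: 32.7
tcp_pos: [0.5106, -0.3266, 0.0522]
ee_rot: [[-1.0, 0.001, 0.002], [0.001, 1.0, -0.0], [-0.002, -0.0, -1.0]]
wrist_force: [-0.4, 0.6, 0.6]
gripper_width: 0.801
```

>>> carry_out(commands=[0, 0, 0, 0, 0, 0, 0, 0, 0, 0, 0, 0, 0, 0, 0, 0, 0, 0, 0, 0, 0, 0, 0, 0, 0, 0, 0, 0, 0, 0], grip=30)

```text
time_s: 33.33
tcp_pos: [0.5111, -0.3269, 0.053]
ee_rot: [[-1.0, 0.001, 0.003], [0.001, 1.0, -0.001], [-0.003, -0.001, -1.0]]
wrist_force: [0.7, 0.0, -0.2]
gripper_width: 0.526
```

>>> carry_out(commands=[0, 0, -15, 0, 0, 0, 0, 0, -25, 0, 0, 0, 0, 0, -35, 0, 0, 0, 0, 0, -40, 0, 0, 0, 0, 0, -30, 0, 0, 0])

```text
time_s: 33.95
tcp_pos: [0.5081, -0.3257, 0.201]
ee_rot: [[-1.0, 0.001, -0.005], [0.001, 1.0, 0.003], [0.005, 0.003, -1.0]]
wrist_force: [-0.5, 0.4, -1.4]
gripper_width: 0.523
```

>>> carry_out(commands=[0, 20, 0, 0, 0, 0, -2, 35, 0, 0, 0, 0, -2, 42, 0, 0, 0, 0, -2, 42, 0, 0, 0, 0, -2, 42, 0, 0, 0, 0])

```text
time_s: 34.58
tcp_pos: [0.5134, -0.1381, 0.2007]
ee_rot: [[-1.0, 0.007, -0.006], [0.007, 1.0, 0.005], [0.006, 0.005, -1.0]]
wrist_force: [-0.2, 0.6, -2.7]
gripper_width: 0.522
```

>>> carry_out(commands=[-2, 42, 0, 0, 0, 0, -2, 42, 0, 0, 0, 0, -2, 35, 0, 0, 0, 0, 0, 20, 0, 0, 0, 0, 0, 0, 0, 0, 0, 0])

```text
time_s: 35.2
tcp_pos: [0.5125, 0.0115, 0.196]
ee_rot: [[-1.0, 0.002, -0.019], [0.001, 1.0, 0.006], [0.019, 0.006, -1.0]]
wrist_force: [0.1, 0.3, -1.6]
gripper_width: 0.522
```

```bash
python3 p.py "[0.5235,-0.006,0.056]"
```

```text
tcp [0.5125 0.0115 0.196 ] tool shift mm [-13.7 -18.4 139.6]
tilt fix [ 0.0064 -0.0192 -0.    ] yaw(jaw from +y) -0.09
```

>>> carry_out(commands=[-11, -18, 15, 0.006, -0.019, 0, 0, 0, 25, 0, 0, 0, 0, 0, 25, 0, 0, 0, 0, 0, 20, 0, 0, 0, 0, 0, 0, 0, 0, 0])

```text
time_s: 35.83
tcp_pos: [0.5183, -0.008, 0.1058]
ee_rot: [[-1.0, 0.003, -0.007], [0.003, 1.0, -0.0], [0.007, -0.0, -1.0]]
wrist_force: [-0.1, -0.6, -1.9]
gripper_width: 0.525
```

```bash
python3 p.py "[0.5235,-0.006,0.056]"
```

```text
tcp [ 0.5183 -0.008   0.1058] tool shift mm [-5.5  2.1 49.8]
tilt fix [-0.0004 -0.0068 -0.    ] yaw(jaw from +y) -0.16
```

>>> carry_out(commands=[-5, 2, 20, 0, -0.007, 0, 0, 0, 15, 0, 0, 0, 0, 0, 6, 0, 0, 0, 0, 0, 0, 0, 0, 0])

```text
time_s: 36.33
tcp_pos: [0.5242, -0.0065, 0.0659]
ee_rot: [[-1.0, 0.003, 0.004], [0.003, 1.0, -0.0], [-0.004, -0.0, -1.0]]
wrist_force: [0.3, 0.6, -1.5]
gripper_width: 0.521
```

```bash
python3 p.py "[0.5235,-0.006,0.056]"
```

```text
tcp [ 0.5242 -0.0065  0.0659] tool shift mm [0.7 0.5 9.9]
tilt fix [-0.0003  0.0036 -0.    ] yaw(jaw from +y) -0.17
```

>>> carry_out(commands=[0, 0, 5, 0, 0.004, 0, 0, 0, 3, 0, 0, 0, 0, 0, 2, 0, 0, 0])

```text
time_s: 36.7
tcp_pos: [0.5253, -0.0064, 0.0568]
ee_rot: [[-1.0, 0.003, 0.002], [0.003, 1.0, 0.0], [-0.002, 0.0, -1.0]]
wrist_force: [-0.4, -0.5, -1.7]
gripper_width: 0.526
```

```bash
python3 p.py "[0.5235,-0.006,0.056]"
```

```text
tcp [ 0.5253 -0.0064  0.0568] tool shift mm [1.8 0.4 0.8]
tilt fix [0.0003 0.0023 0.    ] yaw(jaw from +y) -0.15
```

>>> carry_out(commands=[2, 0, 2, 0, 0.003, 0])

```text
time_s: 36.83
tcp_pos: [0.5246, -0.0062, 0.0559]
ee_rot: [[-1.0, 0.002, 0.002], [0.002, 1.0, 0.0], [-0.002, 0.0, -1.0]]
wrist_force: [0.4, -0.4, 9.0]
gripper_width: 0.521
```

>>> carry_out(commands=[0, 0, 1, 0, 0, 0])

```text
time_s: 36.95
tcp_pos: [0.5248, -0.0063, 0.056]
ee_rot: [[-1.0, 0.001, 0.003], [0.001, 1.0, -0.0], [-0.003, -0.0, -1.0]]
wrist_force: [-3.6, 0.6, 5.5]
gripper_width: 0.521
```

Contact at the predicted 0.056. Releasing.

>>> carry_out(commands=[0, 0, 0, 0, 0, 0, 0, 0, 0, 0, 0, 0])

```text
time_s: 37.2
tcp_pos: [0.5247, -0.0062, 0.0561]
ee_rot: [[-1.0, 0.001, 0.003], [0.001, 1.0, 0.0], [-0.003, 0.0, -1.0]]
wrist_force: [0.4, -0.3, -1.4]
gripper_width: 0.521
```

>>> carry_out(commands=[0, 0, 0, 0, 0, 0, 0, 0, 0, 0, 0, 0, 0, 0, 0, 0, 0, 0], grip=70)

```text
time_s: 37.58
tcp_pos: [0.5254, -0.0061, 0.0564]
ee_rot: [[-1.0, 0.001, 0.004], [0.001, 1.0, 0.0], [-0.004, 0.0, -1.0]]
wrist_force: [0.3, -0.2, -0.9]
gripper_width: 0.758
```

>>> carry_out(commands=[0, 0, -25, 0, 0, 0, 0, 0, -35, 0, 0, 0, 0, 0, -40, 0, 0, 0, 0, 0, -40, 0, 0, 0, 0, 0, -25, 0, 0, 0])

```text
time_s: 38.2
tcp_pos: [0.5236, -0.0065, 0.2244]
ee_rot: [[-1.0, 0.001, -0.001], [0.001, 1.0, -0.001], [0.001, -0.001, -1.0]]
wrist_force: [0.3, 0.0, -1.2]
gripper_width: 0.801
```

>>> carry_out(commands=[7, -30, 0, 0, 0, 0, 15, -45, 0, 0, 0, 0, 15, -45, 0, 0, 0, 0, 15, -45, 0, 0, 0, 0, 15, -45, 0, 0, 0, 0])

```text
time_s: 38.83
tcp_pos: [0.458, -0.2195, 0.2282]
ee_rot: [[-1.0, -0.007, 0.009], [-0.007, 1.0, -0.001], [-0.009, -0.001, -1.0]]
wrist_force: [0.7, -0.2, 0.4]
gripper_width: 0.805
```

>>> carry_out(commands=[15, -45, 0, 0, 0, 0, 12, -45, 0, 0, 0, 0, 6, -20, 0, 0, 0, 0, 0, 0, 0, 0, 0, 0])

```text
time_s: 39.33
tcp_pos: [0.4229, -0.3357, 0.2283]
ee_rot: [[-1.0, -0.002, 0.01], [-0.002, 1.0, -0.001], [-0.01, -0.001, -1.0]]
wrist_force: [0.4, -0.6, 0.1]
gripper_width: 0.803
```

```bash
python3 p.py "[0.4215,-0.327,0.05]"
python3 - <<'E'
from h import *
T=capture('top');cv2.imwrite('pics/top9.png',T[:,:,::-1]);c=calibration('top')
h=cv2.cvtColor(T,cv2.COLOR_RGB2HSV).astype(int);H,S,V=h[...,0],h[...,1],h[...,2]
R=((H<8)|(H>172))&(S>140)&(V>80);ys,xs=np.nonzero(R[210:238,295:335]);print(ray(c,[xs.mean()+295,ys.mean()+210],.109))
E
```

```text
tcp [ 0.4229 -0.3357  0.2283] tool shift mm [  3.1   8.9 178.2]
tilt fix [-0.0011  0.0097 -0.    ] yaw(jaw from +y) 0.11
[[ 0.52186511 -0.00175238  0.109     ]]
```

View pics/top9.png

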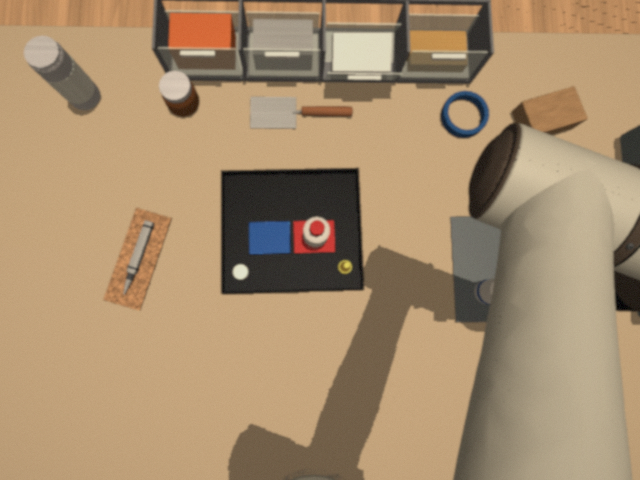

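>>> carry_out(commands=[1, 9, 20, 0, 0.01, 0, 0, 0, 30, 0, 0, 0, 0, 0, 30, 0, 0, 0, 0, 0, 20, 0, 0, 0, 0, 0, 0, 0, 0, 0])

```text
time_s: 40.0
tcp_pos: [0.4248, -0.3215, 0.1272]
ee_rot: [[-1.0, -0.009, 0.003], [-0.009, 1.0, -0.002], [-0.003, -0.002, -1.0]]
wrist_force: [0.7, 0.2, 0.8]
gripper_width: 0.804
```

```bash
python3 p.py "[0.4215,-0.327,0.05]"
python3 - <<'E'
from h import *
T=cv2.imread('pics/top9.png')[:,:,::-1];c=calibration('top')
z=cv2.resize(T[205:265,235:355],None,fx=6,fy=6,interpolation=cv2.INTER_CUBIC);cv2.imwrite('pics/t9z.png',z[:,:,::-1])
print((proj(c,[[.523,-.0062,.007],[.523,-.0062,.085],[.523,-.0062,.111],[.5213,.078,.111]])-[235,205])*6)
E
```

```text
tcp [ 0.4248 -0.3215  0.1272] tool shift mm [ 3.5 -5.3 77.2]
tilt fix [-0.0018  0.003   0.    ] yaw(jaw from +y) 0.54
[[474.04030597 188.5029264 ]
 [483.02364197 148.15822163]
 [486.39182094 133.03152635]
 [182.82616603 138.13706208]]
```

View pics/t9z.png

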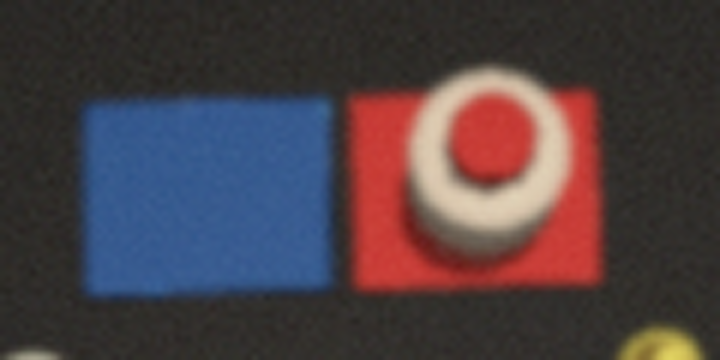

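In the zoom the red cap sits within about 2 mm of the seat middle: (493,138) against an ideal (486,133). Continuing with blue.

>>> carry_out(commands=[3, -6, 25, -0.002, 0.003, 0.01, 0, 0, 25, 0, 0, 0, 0, 0, 15, 0, 0, 0, 0, 0, 5, 0, 0, 0, 0, 0, 0, 0, 0, 0])

```text
time_s: 40.62
tcp_pos: [0.4274, -0.3274, 0.0611]
ee_rot: [[-1.0, -0.005, 0.01], [-0.005, 1.0, -0.005], [-0.01, -0.005, -1.0]]
wrist_force: [0.0, 0.2, 0.5]
gripper_width: 0.808
```

```bash
python3 p.py "[0.4215,-0.327,0.052]"
```

```text
tcp [ 0.4274 -0.3274  0.0611] tool shift mm [6.  0.4 9. ]
tilt fix [-0.005   0.0097 -0.    ] yaw(jaw from +y) 0.28
```

>>> carry_out(commands=[6, 0, 9, -0.005, 0.01, 0, 0, 0, 0, 0, 0, 0])

```text
time_s: 40.88
tcp_pos: [0.4219, -0.3277, 0.0527]
ee_rot: [[-1.0, -0.005, 0.001], [-0.005, 1.0, -0.001], [-0.001, -0.001, -1.0]]
wrist_force: [0.5, -0.3, -0.4]
gripper_width: 0.801
```

>>> carry_out(commands=[0, 0, 0, 0, 0, 0, 0, 0, 0, 0, 0, 0, 0, 0, 0, 0, 0, 0, 0, 0, 0, 0, 0, 0, 0, 0, 0, 0, 0, 0], grip=30)

```text
time_s: 41.5
tcp_pos: [0.4222, -0.328, 0.0534]
ee_rot: [[-1.0, -0.005, 0.002], [-0.005, 1.0, -0.001], [-0.002, -0.001, -1.0]]
wrist_force: [1.0, 0.2, 0.3]
gripper_width: 0.518
```

>>> carry_out(commands=[0, 0, -15, 0, 0, 0, 0, 0, -25, 0, 0, 0, 0, 0, -35, 0, 0, 0, 0, 0, -45, 0, 0, 0, 0, 0, -35, 0, 0, 0])

```text
time_s: 42.12
tcp_pos: [0.4195, -0.3268, 0.2127]
ee_rot: [[-1.0, -0.005, -0.004], [-0.005, 1.0, 0.002], [0.004, 0.002, -1.0]]
wrist_force: [1.2, -0.3, -1.8]
gripper_width: 0.523
```

>>> carry_out(commands=[-6, 25, 0, 0, 0, 0, -12, 45, 0, 0, 0, 0, -12, 45, 0, 0, 0, 0, -12, 45, 0, 0, 0, 0, -12, 45, 0, 0, 0, 0])

```text
time_s: 42.75
tcp_pos: [0.4747, -0.1192, 0.2215]
ee_rot: [[-1.0, 0.002, 0.009], [0.002, 1.0, -0.002], [-0.009, -0.002, -1.0]]
wrist_force: [1.4, 0.1, -1.8]
gripper_width: 0.522
```

>>> carry_out(commands=[-12, 45, 0, 0, 0, 0, -12, 45, 0, 0, 0, 0, -12, 45, 0, 0, 0, 0, -8, 30, 0, 0, 0, 0, 0, 0, 0, 0, 0, 0])

```text
time_s: 43.38
tcp_pos: [0.5191, 0.054, 0.2263]
ee_rot: [[-1.0, -0.003, 0.013], [-0.003, 1.0, 0.0], [-0.013, 0.0, -1.0]]
wrist_force: [0.3, 0.8, -1.7]
gripper_width: 0.52
```

```bash
python3 p.py "[0.523,0.0785,0.0564]"
```

```text
tcp [0.5191 0.054  0.2263] tool shift mm [ -1.7  24.4 170. ]
tilt fix [ 0.0002  0.0133 -0.    ] yaw(jaw from +y) 0.15
```

>>> carry_out(commands=[-4, 25, 5, 0, 0.013, 0, 0, 0, 25, 0, 0, 0, 0, 0, 30, 0, 0, 0, 0, 0, 20, 0, 0, 0, 0, 0, 0, 0, 0, 0])

```text
time_s: 44.0
tcp_pos: [0.5219, 0.0766, 0.1479]
ee_rot: [[-1.0, -0.0, 0.002], [-0.0, 1.0, 0.001], [-0.002, 0.001, -1.0]]
wrist_force: [0.2, 0.6, -1.4]
gripper_width: 0.522
```

```bash
python3 p.py "[0.523,0.0785,0.0564]"
```

```text
tcp [0.5219 0.0766 0.1479] tool shift mm [-0.9  1.8 91.6]
tilt fix [ 0.001   0.0019 -0.    ] yaw(jaw from +y) 0.01
```

>>> carry_out(commands=[0, 2, 25, 0, 0, 0, 0, 0, 25, 0, 0, 0, 0, 0, 20, 0, 0, 0, 0, 0, 8, 0, 0, 0, 0, 0, 0, 0, 0, 0])

```text
time_s: 44.62
tcp_pos: [0.5266, 0.0778, 0.0757]
ee_rot: [[-1.0, 0.001, 0.014], [0.001, 1.0, 0.004], [-0.014, 0.004, -1.0]]
wrist_force: [-0.1, -0.5, -1.5]
gripper_width: 0.522
```

```bash
python3 p.py "[0.523,0.0785,0.0564]"
```

```text
tcp [0.5266 0.0778 0.0757] tool shift mm [ 3.9  0.7 19.3]
tilt fix [ 0.0043  0.0136 -0.    ] yaw(jaw from +y) -0.05
```

>>> carry_out(commands=[4, 0, 8, 0.004, 0.014, 0, 0, 0, 5, 0, 0, 0, 0, 0, 0, 0, 0, 0])

```text
time_s: 45.0
tcp_pos: [0.5239, 0.0782, 0.0641]
ee_rot: [[-1.0, 0.001, 0.003], [0.001, 1.0, 0.002], [-0.003, 0.002, -1.0]]
wrist_force: [0.1, 0.0, -2.0]
gripper_width: 0.521
```

```bash
python3 p.py "[0.523,0.0785,0.0564]"
```

```text
tcp [0.5239 0.0782 0.0641] tool shift mm [0.9 0.3 7.7]
tilt fix [0.0015 0.0026 0.    ] yaw(jaw from +y) -0.05
```

>>> carry_out(commands=[1, 0, 4, 0.001, 0.003, 0, 0, 0, 3, 0, 0, 0, 0, 0, 2, 0, 0, 0])

```text
time_s: 45.38
tcp_pos: [0.5236, 0.0785, 0.0563]
ee_rot: [[-1.0, -0.0, 0.001], [-0.0, 1.0, 0.0], [-0.001, 0.0, -1.0]]
wrist_force: [-5.5, 0.9, 16.4]
gripper_width: 0.516
```

>>> carry_out(commands=[0, 0, 0, 0, 0, 0, 0, 0, 0, 0, 0, 0])

```text
time_s: 45.62
tcp_pos: [0.5238, 0.0787, 0.0565]
ee_rot: [[-1.0, -0.001, 0.002], [-0.001, 1.0, 0.001], [-0.002, 0.001, -1.0]]
wrist_force: [-0.6, 0.1, -2.2]
gripper_width: 0.521
```

>>> carry_out(commands=[0, 0, 0, 0, 0, 0, 0, 0, 0, 0, 0, 0, 0, 0, 0, 0, 0, 0], grip=70)

```text
time_s: 46.0
tcp_pos: [0.5242, 0.0787, 0.0567]
ee_rot: [[-1.0, -0.001, 0.002], [-0.001, 1.0, 0.001], [-0.002, 0.001, -1.0]]
wrist_force: [-0.4, -0.1, 0.4]
gripper_width: 0.759
```

>>> carry_out(commands=[0, 0, -25, 0, 0, 0, 0, 0, -35, 0, 0, 0, 0, 0, -40, 0, 0, 0, 0, 0, -40, 0, 0, 0, 0, 0, -35, 0, 0, 0])

```text
time_s: 46.62
tcp_pos: [0.5222, 0.0778, 0.2337]
ee_rot: [[-1.0, -0.001, -0.005], [-0.001, 1.0, -0.003], [0.005, -0.003, -1.0]]
wrist_force: [0.5, 0.1, 0.0]
gripper_width: 0.803
```

>>> carry_out(commands=[0, -50, 0, 0, 0, 0, 0, -50, 0, 0, 0, 0, 5, -50, 0, 0, 0, 0, 5, -50, 0, 0, 0, 0, 5, -50, 0, 0, 0, 0])

```text
time_s: 47.25
tcp_pos: [0.5105, -0.1755, 0.2389]
ee_rot: [[-1.0, -0.009, 0.007], [-0.009, 1.0, -0.0], [-0.007, -0.0, -1.0]]
wrist_force: [0.5, -0.2, 0.5]
gripper_width: 0.804
```

>>> carry_out(commands=[0, -50, 0, 0, 0, 0, 0, -40, 0, 0, 0, 0, 0, 0, 0, 0, 0, 0])

```text
time_s: 47.62
tcp_pos: [0.51, -0.2714, 0.2387]
ee_rot: [[-1.0, -0.004, 0.007], [-0.004, 1.0, -0.0], [-0.007, -0.0, -1.0]]
wrist_force: [-0.5, 0.4, -0.3]
gripper_width: 0.803
```

```bash
python3 - <<'E'
from h import *
c=calibration('top')
T=capture('top');D=capture('side');cv2.imwrite('pics/topA.png',T[:,:,::-1]);cv2.imwrite('pics/sideA.png',D[:,:,::-1])
z=cv2.resize(T[205:285,235:355],None,fx=6,fy=6,interpolation=cv2.INTER_CUBIC);cv2.imwrite('pics/tAz.png',z[:,:,::-1])
print((proj(c,[[.523,-.0062,.111],[.5213,.078,.111]])-[235,205])*6)
np.save('top4.npy',T)
E
python3 m4.py|egrep 'yel|disc'
```

```text
[[486.39182094 133.03152635]
 [182.82616603 138.13706208]]
yel c [ 0.4653 -0.0608] L [0.0258, 0.0276] ang [-89.9, 179.2] 150.5
disc c [0.4561 0.1293] L [0.0268, 0.0273] ang [-44.2, -134.6] 178.0
```

View pics/tAz.png

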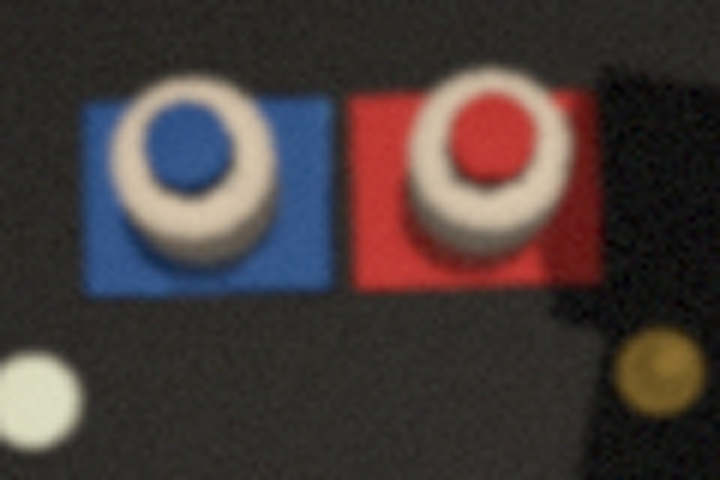

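View pics/sideA.png

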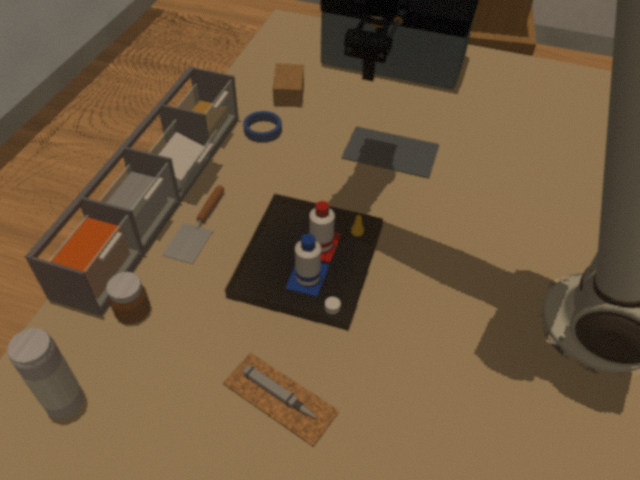

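Both caps are within about 3 mm of their seat middles, everything stands upright and the arm is clear. The cap and disc haven't moved. Handing in.

```bash
python3 -c "
from station import finish_job,sense
print(sense()['wrist_force'],finish_job())"
```

```text
the job is handed in; nothing more can be done
[-0.05448207  0.24276713  0.70112696] None
```

I handed the job in at about 48 s of the 120 s. By my last pictures everything is where it should be, though the station gave no verdict.

- **What I did:** I stood both cartridges on the mat and laid the punch along the cork pad. Then I put each cartridge back on the seat of its own colour.
- **Cartridges:** in the last top view both stand upright, about 2 mm (red) and 2.5 mm (blue) from their seat middles. The limit is 13 mm.
- **Punch:** about 2 mm from the cork pad's centre and within 1° of its length when I measured it after placing. It looked the same in the last side view.
- **Nozzle cap and plunger disc:** the disc read exactly as at the start. The cap read within 1 mm, in the arm's shadow. The cap looks upright.
- **Forces:** the highest wrist force I saw was about 25 N, when setting the red cartridge down on the mat. The gripper was open and clear of everything at the end.

No check failed. One quick position reading for the red cap on its seat came out about 4 mm off, because it also picked up red from the seat. The enlarged picture gave the 2 mm figure.

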